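# Unload the gluing cramp and clear its bed

### The job

The glue has set, so unload the cramp: throw the pawl right over clear of the ratchet before turning anything, wind the handwheel back until the jaw is fully open, and let the pawl down into the teeth again. Lay every heel block flat on the floor of the drying tray, none on top of another, and knock all four bench dogs down flush with the bed, using the mallet and not the fingers. Put the mallet back on its rubber mat and leave the other things on the bench where they are.

Things in the scene. Friction and masses are not known exactly. Their poses are not given: they have to be found in the camera images.
- cramp: gluing cramp, fixed; frame (mm): origin under its bed on the bench, x from the dogs to the jaw, y along the jaw. Bed: plank 36 thick, x -130 to 160, y -155 to 155. Four stations at y = -114, -38, 38, 114: a dog at x = -85, then a block centred at x = -26.5, between two strips (8 wide, 12 high, x -40 to 10, inner faces 20.5 from the station's middle). Shaft along y at x = 105, z = 110; pedestals 44 wide.
- jaw (a joint): how far the iron jaw is wound back along the cramp's +x, in m: 0 closed, 0.0265 fully open at its stop. It spans the bed, top 98 mm above the bench, 18 mm thick; closed, its face is at cramp x = 20 mm and its lip, 13 mm deep and 53 mm above the bed, reaches over the blocks' ends and holds them down. Geared to the wheel: 9.3 mm per rad.
- wheel (a joint): turn of the shaft, with handwheel and ratchet wheel, in rad: 0 jaw closed, 2.85 fully open. Friction 0.12 N m; it stays where left. As it grows the wheel's top moves along the cramp's -x. Red handwheel: 126 mm across, in the plane y = -188 mm. Ratchet: steel, 92 mm across, 12 saw teeth, at y = 160 to 174 mm; it cannot turn this way while the pawl lies in its teeth.
- crank (a point): middle of the handwheel's black crank grip, 24 mm thick, 86 mm long, along the cramp's y, standing out from the wheel towards -y and free to spin on its pin. It is 56 mm from the shaft's axis, at cramp y = -248 mm. Seen from the shaft it is at the angle 0.35 rad + joint wheel, counted from the cramp's +x upward.
- pawl (a joint): angle of the iron ratchet pawl in rad: 0 in the ratchet's teeth, above 0.15 clear of them, 2.3 thrown right over against its stop, leaning towards the dogs, where its weight keeps it (from below about 1.7 it falls back into the teeth). It turns about the cramp's y, on a pivot at cramp x = 45, y = 167, z = 166 mm.
- pawl_pin (a point): middle of the pawl's round steel lifting pin, 12 mm thick, along the cramp's y, 45 mm from the pivot, standing out from the pawl on its +y side (free from 39 mm inside this point to 28 mm outside it, then a 17 mm collar). With the pawl down it is 45 mm on the +x side of the pivot and 6 mm below it; it swings up and over the pivot towards -x.
- tray: drying tray: a fixed low wooden tray, inside 213 mm along its x by 160 mm along its y, floor 6 mm above the bench, walls reaching 22 mm above the bench; origin under its middle, on the bench.
- mat: black rubber bench mat, fixed, 240 x 130 x 3 mm, x along its longer side; origin under its middle.
- mallet: joiner's mallet, 0.5 kg, standing on one striking face on the mat. Head a beech block 70 mm along its x, 54 mm along its y, 110 mm high along its z; origin in the middle of the lower striking face. Handle 24 mm thick and 32 mm high, level, 58 mm above that face, running 205 mm from the head's middle towards -x.
- dog1 (a joint): how far dog 1 has been knocked down, in m: 0 right up (30 mm above the bed), 0.030 flush. Round steel bench dog 24 mm across, at cramp x = -85, y = -114 mm, 22 to 30 mm above the bed at the start. A side spring holds it wherever it is; about 11 N moves it.
- block1: stacked neck-heel block, maple glued up from four pieces, 90 mm along its x, 36 mm along its y, 50 mm high, about 0.12 kg; origin at its centre, 25 mm above its underside. When present it lies in the cramp at the station of dog 1, 1.5 mm clear of dog and jaw, x along the cramp's x.
- dog2 (a joint): how far dog 2 has been knocked down, in m: 0 right up (30 mm above the bed), 0.030 flush. Round steel bench dog 24 mm across, at cramp x = -85, y = -38 mm, 22 to 30 mm above the bed at the start. A side spring holds it wherever it is; about 11 N moves it.
- block2: stacked neck-heel block, maple glued up from four pieces, 90 mm along its x, 36 mm along its y, 50 mm high, about 0.12 kg; origin at its centre, 25 mm above its underside. When present it lies in the cramp at the station of dog 2, 1.5 mm clear of dog and jaw, x along the cramp's x.
- dog3 (a joint): how far dog 3 has been knocked down, in m: 0 right up (30 mm above the bed), 0.030 flush. Round steel bench dog 24 mm across, at cramp x = -85, y = 38 mm, 22 to 30 mm above the bed at the start. A side spring holds it wherever it is; about 11 N moves it.
- block3: stacked neck-heel block, maple glued up from four pieces, 90 mm along its x, 36 mm along its y, 50 mm high, about 0.12 kg; origin at its centre, 25 mm above its underside. When present it lies in the cramp at the station of dog 3, 1.5 mm clear of dog and jaw, x along the cramp's x.
- dog4 (a joint): how far dog 4 has been knocked down, in m: 0 right up (30 mm above the bed), 0.030 flush. Round steel bench dog 24 mm across, at cramp x = -85, y = 114 mm, 22 to 30 mm above the bed at the start. A side spring holds it wherever it is; about 11 N moves it.
- block4: stacked neck-heel block, maple glued up from four pieces, 90 mm along its x, 36 mm along its y, 50 mm high, about 0.12 kg; origin at its centre, 25 mm above its underside. When present it lies in the cramp at the station of dog 4, 1.5 mm clear of dog and jaw, x along the cramp's x.
- chisel: bench chisel 240 mm long, blade along its x; origin on the bench under its ferrule; a bystander, to be left where it is.
- glue: cream glue bottle 60 mm across, 150 mm high; a bystander, to be left where it is.
- wax: flat steel wax tin 80 mm across, 45 mm high; a bystander, to be left where it is.
- sander: cork sanding block 110 x 60 x 32 mm; a bystander, to be left where it is.
- square: joiner's try square, stock 120 mm along its x, blade 190 mm along its y; a bystander, to be left where it is.
- offcut: dark wood offcut 150 x 45 x 22 mm; a bystander, to be left where it is.
- plane: small block plane 150 x 50 mm, 58 mm high; a bystander, to be left where it is.
There are look-alikes about, which are no part of the job. What is shaped like the block4 but pink is not meant.

How it is judged:
By the outcome, as a careful person would: the job done as asked, in the order asked, and still so for the second after the job is handed in, with the robot touching nothing.
Of block1, block2, block3, block4 only 2 to 4 are there at a start; the rules pass over those that are not, and their reading is None.
At some moment in a run one of block1, block2, block3, block4 may be knocked a few centimetres aside while the robot is not near it.
Once in a run the grip may slacken for a moment while it holds something.
It also fails if it takes over 210 s, if anything falls off the work surface, if the arm or the gripper's body presses on something with over 40 N, if the wrist force passes 120 N, or if a joint passes its speed limit or range.

### The arm

A 6-joint arm with a two-finger parallel gripper is mounted at the origin on the work surface. World frame = base frame: x ahead of the robot, y to its left, z up, the work surface at z = 0. Lengths are in m, angles in degrees, forces in N, time in s.
With the tool pointing down it reaches from about 0.4 to 0.825 m from the base axis. Payload 7 kg.
Tool frame: the origin (TCP) lies midway between the tips of the shut fingers; the grasp point (between the pads) lies hold_point_z behind it (hold_point_z is the distance from the TCP to the grasp point, in m); z points along the fingers, y is the line along which they close (so a half turn about z gives the same grasp; the last joint's range is limited). The gripper opens to 88 mm and grips with 3 to 60 N. Pads are 19 mm wide; open, the fingers measure 130 mm over their backs; the gripper's body (78 mm by 193 mm) begins 47 mm behind the grasp point.
Start: joints at [88.642, 20.546, 0.682, 0, -70.136, -16.507], TCP at [0.207, 0.642, 0.227] pointing down, gripper open.
Joint ranges: [-176.03, 176.03], [-82.01, 121.73], [-58.28, 71.71], [-173.87, 95.51], [-174.79, -0.11], [-173.66, 173.66]. Speed limits (degrees/s): [136.94, 136.94, 172.46, 180, 180, 180].

### API

Orientations are given as [roll, pitch, yaw] about the fixed x, y, z axes, in that order (R = Rz(yaw) Ry(pitch) Rx(roll)).
In Python, from plant import * gives the robot as it stands.
- The arm moves only by the tool step_arm, never from a script. Its argument "steps" is a list that holds one entry, the list of rows, each a list of 6 numbers: the shift along the tool's x, y, z scaled (see below), then the turn, a rotation vector about the tool's x, y, z scaled (see below). In form: [[[tx, ty, tz, wx, wy, wz], ...]]. A call has 1 to 20 rows; each row is the pose to reach, as a shift and turn from the pose commanded when the call began, along the tool's axes at that moment; what a row does not reach only later rows make up. The controller multiplies each number of a shift by 100 mm and each number of a turn by 0.5 rad. A row lasts 1/10 s, in which the tool goes at most 50 mm and 8.59 degrees, less where a joint would pass 70% of its speed; a pose out of reach is approached as far as the arm can. A call with a number of a shift or a turn outside -1 to 1 is refused whole. A call with a gripper value outside its range is refused whole. "jaw" is the closure in counts, from 0 (fully open) to 255 (shut), set as the call begins (left out, the last holds). The fingers move at their own pace and stop on an object; the grip force is fixed at half the most. Time passes only in rows, so rows that repeat a pose let the fingers close. It gives the time, the measured TCP pose, the force, the opening and the grip force at its end, in the units of the state.
- get_obs(): the state, without advancing time (a new reading comes with each control period).
- snapshot(name): name is "scene" or "top"; returns (picture, depth): 400x640x3 uint8, red, green, blue; 400x640 float32, m along the optical axis (not along the pixel's ray), 0 where there is no reading.
- calibration(name): a dict with "mtx" (3x3 intrinsics, pixels), "dist" ([k1, k2, p1, p2, k3] as OpenCV has them; the pictures are not rectified), "rvec" (rotation vector, rad) and "tvec" (3), from world to camera coordinates, as OpenCV has them. Camera axes: x right, y down, z forward; pixel columns grow to the right and rows downward; lengths in m; the calibration is good to about 2 mm. A picture is of the moment at which its call begins. calibration takes no time and is no camera call.
- close_job(): hands the job in; it is judged then, once.
The state is a dict: "clock": time; "joint_pos": joint angles; "qvel": joint speeds; "tau": joint torques, N m; "tool_pos": TCP position; "orientation": TCP orientation; "force": force on the tool from outside, world axes, zero at the start; "moment": the same for the moment, N m; "opening": finger opening in m; "gripper_force": force on a finger pad.
Only numpy, scipy, OpenCV 4.12 (cv2) and the standard library are available. Lean on these libraries where they do the work, as an engineer would, in place of code of your own. Each camera call takes 0.05 s, during which the arm holds its last target. There are 200 camera calls.

## Working session

There is one attempt and no reset: what is moved stays moved. The work goes in short steps, Python scripts to look and compute and a tool call to move; the robot and the scene stay as the last step left them, time stands still between calls to the robot, and variables do not carry over. Pictures are saved under pics/ and viewed, at most 14 in all, crops included, and the job is handed in when it is done.

Besides the shell and the picture viewer there is one more tool, called by a JSON object that holds its "op" and its "data", one argument or row to a line. step_arm: Moves the arm, as the interface text tells. Its arguments: {"type":"object","properties":{"steps":{"type":"array","items":{"type":"array","items":{"type":"array","items":{"type":"number","minimum":-1,"maximum":1}}}},"jaw":{"type":"number"}},"required":["steps"]}

```bash
mkdir -p pics; ls; cat > h.py <<'E'
from plant import *
import numpy as np, cv2
from scipy.spatial.transform import Rotation as R
def cam(n):
    c=calibration(n); K=np.array(c['mtx'],float); D=np.array(c['dist'],float)
    Rm=cv2.Rodrigues(np.array(c['rvec'],float))[0]; t=np.array(c['tvec'],float).ravel(); return K,D,Rm,t
def ray(n,uv):
    K,D,Rm,t=cam(n); p=cv2.undistortPoints(np.array(uv,float).reshape(-1,1,2),K,D).reshape(-1,2)
    return -Rm.T@t, np.c_[p,np.ones(len(p))]@Rm
def onz(n,uv,z):
    o,d=ray(n,uv); return o+d*((z-o[2])/d[:,2])[:,None]
def cloud(n,dep):
    v,u=np.mgrid[0:400,0:640]; o,d=ray(n,np.c_[u.ravel(),v.ravel()])
    P=o+d*dep.reshape(-1,1); P[dep.ravel()==0]=np.nan; return P.reshape(400,640,3)
def proj(n,P):
    K,D,Rm,t=cam(n); return cv2.projectPoints(np.array(P,float).reshape(-1,1,3),cv2.Rodrigues(Rm)[0],t,K,D)[0].reshape(-1,2)
def save(n,im): cv2.imwrite('pics/'+n,im[...,::-1])
E
python3 - <<'E'
from h import *
print(get_obs())
for n in('scene','top'):
    im,d=snapshot(n); save(n+'0.png',im); np.save(n+'_d.npy',d); np.save(n+'_i.npy',im)
    K,D,Rm,t=cam(n); print(n,K.tolist(),(-Rm.T@t).round(3),Rm.round(2).tolist())
E
```

```text
pics
{'clock': 0.0, 'joint_pos': array([ 8.86427732e+01,  2.05908326e+01,  6.33672541e-01, -1.96528969e-02,
       -7.01353982e+01, -1.65071430e+01]), 'qvel': array([-0.0634074 ,  0.0203946 , -0.14628996, -0.01982363,  0.0516753 ,
        0.06406572]), 'tau': array([-3.94483031e-04, -5.82716274e+01,  2.93054366e+01,  6.99729323e+00,
        7.06183855e-03, -1.61405947e-04]), 'tool_pos': array([0.20694201, 0.64198312, 0.22563019]), 'orientation': array([ 1.79906007e+02, -8.58799241e-03, -1.78710557e+01]), 'force': array([-0.60300241,  0.07447274,  0.73035837]), 'moment': array([-0.01626359,  0.0396899 , -0.05990569]), 'gripper_force': 0.0, 'opening': 0.08746164739093826}
scene [[399.0637678669528, 0.0, 326.87077573383374], [0.0, 399.0637678669528, 199.37565542268848], [0.0, 0.0, 1.0]] [1.418 0.024 0.874] [[0.02, 1.0, -0.01], [0.66, -0.03, -0.75], [-0.75, 0.01, -0.67]]
top [[371.6286469379646, 0.0, 322.3813478635653], [0.0, 371.6286469379646, 195.61876409694736], [0.0, 0.0, 1.0]] [0.409 0.005 1.354] [[-0.0, -1.0, -0.02], [-0.99, 0.0, -0.15], [0.15, 0.02, -0.99]]
```

View pics/scene0.png

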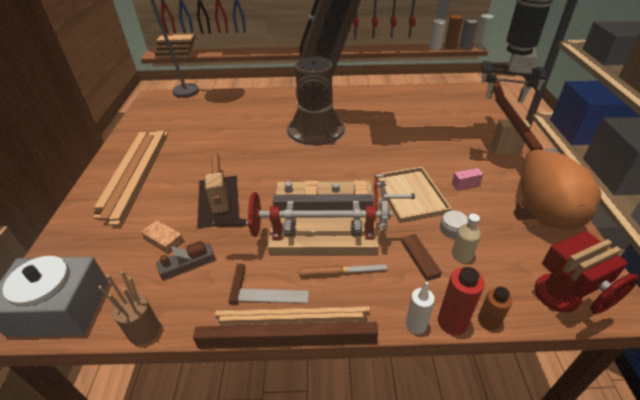

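View pics/top0.png

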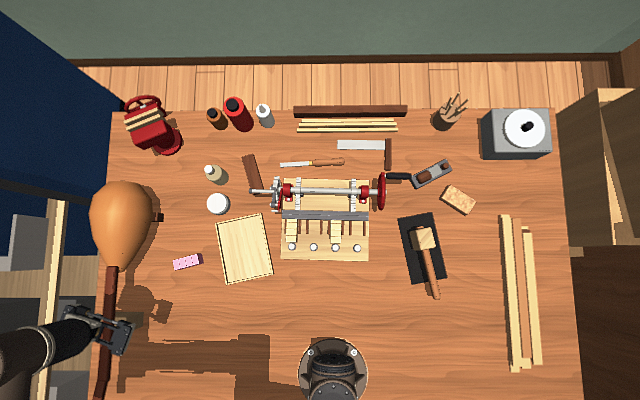

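```bash
python3 - <<'E'
from h import *
im=np.load('top_i.npy'); P=cloud('top',np.load('top_d.npy'))
def rect(m,name):
    m=cv2.morphologyEx(m.astype(np.uint8),cv2.MORPH_OPEN,np.ones((3,3)))
    c=cv2.findContours(m,cv2.RETR_EXTERNAL,cv2.CHAIN_APPROX_NONE)[0]; c=max(c,key=cv2.contourArea)
    mm=np.zeros_like(m); cv2.drawContours(mm,[c],-1,1,-1); mm&=m
    z=np.nanmedian(P[mm>0][:,2]); 
    W=onz('top',c.reshape(-1,2),z); r=cv2.minAreaRect((W[:,:2]*1000).astype(np.float32)); print(name,len(c),z.round(4),np.round(r[0],1),np.round(r[1],1),round(r[2],2),cv2.boundingRect(c)); return mm
v,u=np.mgrid[0:400,0:640]; z=P[...,2]
roi=lambda a,b,c,d:(u>=a)&(u<=b)&(v>=c)&(v<=d)
rect(roi(270,380,160,270)&(z>.03)&(z<.042),'bed36')
rect(roi(270,380,160,270)&(z>.028)&(z<.11),'bed+')
rect(roi(205,280,205,295)&(z>.003)&(z<.03),'tray')
rect(roi(390,455,205,290)&(im.max(2)<60),'mat')
rect(roi(390,455,205,305)&(z>.095)&(z<.125),'mallethead')
rect(roi(390,455,205,305)&(z>.05)&(z<.09),'handle')
for c in((292,247),(313.5,247),(335,247),(357,247)):
    a,b=map(int,c); w=P[b-5:b+6,a-5:a+6].reshape(-1,3); print(c,np.nanpercentile(w[:,2],[10,50,90]).round(4),onz('top',[c],.064))
rect(roi(270,380,200,245)&(z>.08)&(z<.092),'blk')
for a,b in((280,300),(302,324),(325,346),(347,368)):
    rect(roi(a,b,218,245)&(z>.075)&(z<.095),'blk%d'%a)
rect(roi(270,380,200,225)&(z>.092)&(z<.103),'jaw')
rect(roi(270,370,180,200)&(z>.11)&(z<.135),'shaft')
rect(roi(370,390,160,220)&(z>.1)&(z<.2),'wheel')
c1=cv2.resize(im[165:265,240:400],(800,500),interpolation=cv2.INTER_CUBIC); save('crop1.png',c1)
E
```

```text
bed36 448 0.0349 [453.1  26.8] [309.  138.9] 88.5 (280, 220, 89, 41)
bed+ 320 0.0368 [501.8  25.1] [308.6 236.4] 88.3 (280, 193, 89, 69)
tray 200 0.0066 [429.1 352.7] [117.5 110.7] 12.72 (217, 231, 33, 36)
mat 321 0.0015 [ 425.5 -320.6] [236.8 127.2] 10.61 (398, 213, 48, 71)
mallethead 67 0.1109 [ 455.4 -308. ] [69.4 54.9] 11.56 (416, 227, 20, 23)
handle 109 0.0736 [ 337.  -331.9] [167.9  27.2] 11.74 (422, 249, 19, 51)
(292, 247) [0.0327 0.0375 0.0588] [[0.42763718 0.13734253 0.064     ]]
(313.5, 247) [0.0316 0.0367 0.0583] [[0.42754745 0.06320657 0.064     ]]
(335, 247) [0.0324 0.0394 0.0714] [[ 0.4274509  -0.01074411  0.064     ]]
(357, 247) [0.0316 0.0361 0.0645] [[ 0.42734505 -0.08623259  0.064     ]]
blk 77 0.0852 [485.  139.3] [75.2 34.3] 0.55 (286, 219, 11, 23)
blk280 67 0.0851 [485.  139.3] [75.3 34.3] 0.55 (286, 219, 11, 23)Traceback (most recent call last):
  File "<stdin>", line 21, in <module>
  File "<stdin>", line 5, in rect
ValueError: max() iterable argument is empty
```

```bash
python3 - <<'E'
from h import *
im=np.load('top_i.npy'); P=cloud('top',np.load('top_d.npy'))
v,u=np.mgrid[0:400,0:640]; z=P[...,2]
roi=lambda a,b,c,d:(u>=a)&(u<=b)&(v>=c)&(v<=d)
def rect(m,name,zz=None,o=3):
    m=cv2.morphologyEx(m.astype(np.uint8),cv2.MORPH_OPEN,np.ones((o,o)))
    c=cv2.findContours(m,cv2.RETR_EXTERNAL,cv2.CHAIN_APPROX_NONE)[0]
    if not c: return print(name,'none')
    c=max(c,key=cv2.contourArea); q=zz if zz is not None else np.nanmedian(P[m>0][:,2])
    W=onz('top',c.reshape(-1,2),q); r=cv2.minAreaRect((W[:,:2]*1000).astype(np.float32)); print(name,len(c),round(float(q),4),np.round(r[0],1),np.round(r[1],1),round(r[2],2))
for a,b in((280,300),(302,324),(325,346),(347,368)):
    rect(roi(a,b,218,245)&(z>.078)&(z<.095),'blk%d'%a)
    rect(roi(a,b,240,256)&(z>.050)&(z<.07),'dog%d'%a,o=2)
rect(roi(270,380,195,225)&(z>.092)&(z<.103),'jaw',o=2)
rect(roi(270,370,180,200)&(z>.11)&(z<.135),'shaft')
rect(roi(370,390,160,220)&(z>.06)&(z<.2),'wheel',o=2)
rect(roi(380,415,165,190)&(z>.06)&(z<.2),'crank',o=2)
rect(roi(205,285,205,295)&(z>.013)&(z<.03),'tray',.022,2)
save('crop1.png',cv2.resize(im[165:265,240:400],(800,500),interpolation=cv2.INTER_CUBIC))
s=np.load('scene_i.npy')
save('crop2.png',cv2.resize(s[170:260,240:420],(800,400),interpolation=cv2.INTER_CUBIC))
E
```

```text
blk280 66 0.0851 [485.  139.3] [75.2 34.3] 0.55
dog280 18 0.0561 [429.1 138.9] [19.8 21.7] 71.89
blk302 none
dog302 18 0.0566 [425.9  61.8] [20.8 17.1] 89.94
blk325 71 0.0849 [481.3 -10.9] [33.9 74.9] 89.54
dog325 18 0.0611 [425.8 -14.2] [21.7 21.9] 45.09
blk347 none
dog347 18 0.0628 [422.3 -89.7] [20.7 17. ] 89.91
jaw 294 0.0959 [557.3  19.9] [292.6  85.6] 89.76
shaft 217 0.1186 [617.2  26.4] [310.6  41.5] 88.28
wheel 106 0.1342 [ 613.8 -159.4] [ 56.  130.1] 75.7
crank 98 0.1376 [ 639.8 -215.1] [103.8  60.8] 89.69
tray 144 0.022 [404.8 385.7] [224.5  28.2] 14.46
```

View pics/crop1.png

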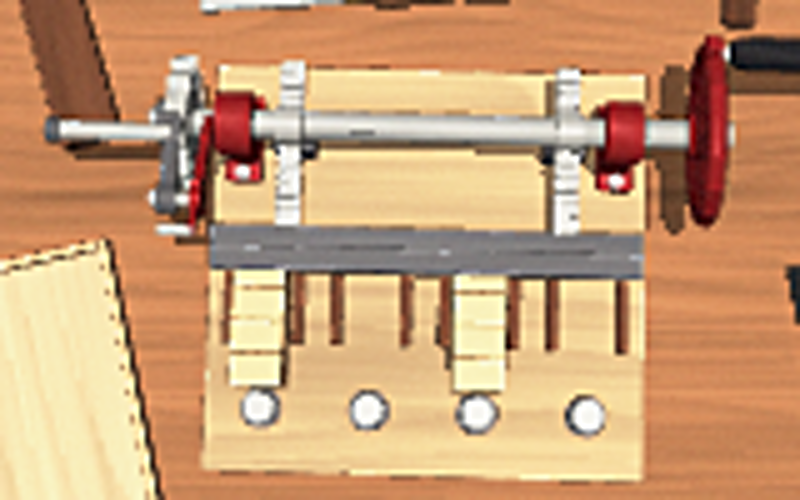

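View pics/crop2.png

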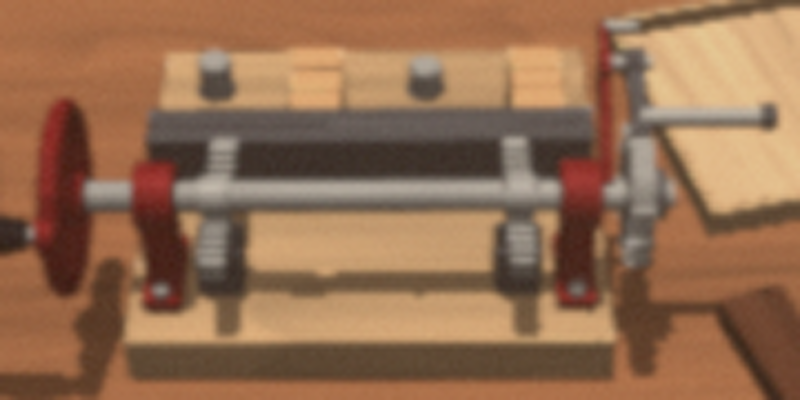

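```bash
cat >> h.py <<'E'
YC=-1.6; OC=np.array([.513,.025,0])
def cw(x,y,z): return OC+R.from_euler('z',YC,degrees=True).apply(np.array([x,y,z])/1000)
def plan(T,start=None,rnd=.005,hold=0):
    """T: list of (xyz world, rpy). Prints calls from current pose."""
    o=get_obs(); p,r=(o['tool_pos'],o['orientation']) if start is None else start
    p=np.array(p);r=R.from_euler('xyz',r,degrees=True)
    for q,rpy in T:
        q=np.array(q);rt=R.from_euler('xyz',rpy,degrees=True)
        while 1:
            d=r.inv().apply(q-p)/.1; w=(r.inv()*rt).as_rotvec()/.5
            k=max(1,np.abs(d).max(),np.abs(w).max()); f=1/k
            row=np.round(np.r_[d,w]*f/rnd)*rnd
            n=int(np.ceil(max(np.linalg.norm(d*f)*2,np.linalg.norm(w*f)*28.65/8.59)-.05)) 
            print('call rows',max(n,1),[round(float(x),3) for x in row])
            p=p+r.apply(row[:3]*.1); r=r*R.from_rotvec(row[3:]*.5)
            if k<=1: break
        print('  ->',p.round(4),r.as_euler('xyz',degrees=True).round(1))
E
python3 - <<'E'
from h import *
import plant; print([n for n in dir(plant) if n[0]!='_']); 
try: print(hold_point_z)
except Exception as e: print(e)
im=np.load('top_i.npy'); P=cloud('top',np.load('top_d.npy'))
# tray: pale colour
hsv=cv2.cvtColor(im,cv2.COLOR_RGB2HSV); m=((im[...,2]>110)&(im[...,0]>170)).astype(np.uint8); m[:, :200]=0;m[:,278:]=0;m[:205]=0;m[292:]=0
m=cv2.morphologyEx(m,cv2.MORPH_OPEN,np.ones((3,3)));c=max(cv2.findContours(m,0,1)[0],key=cv2.contourArea)
for zz in(.006,.022):
    W=onz('top',c.reshape(-1,2),zz); print(cv2.minAreaRect((W[:,:2]*1000).astype(np.float32)))
print('crank root,tip',onz('top',[(387,175.5),(412,177)],.14),cw(157.6,-205,0),cw(157.6,-291,0))
print('pin collar',onz('top',[(251,190.6)],.166),cw(90,250,160))
print('scene collar px', 240+768*180/800,170+116*90/400, proj('scene',[cw(90,250,160),cw(90,222,160),cw(105,-188,110),cw(105,-155,110)]))
t=cw(98,232,260); plan([(t,(180,0,-91.6))])
E
```

```text
['PlanningError', 'calibration', 'close_job', 'get_obs', 'hold_point_z', 'snapshot']
0.0188
((422.3845520019531, 314.3543701171875), (218.79739379882812, 163.0893096923828), 12.616366386413574)
((422.22637939453125, 310.6827697753906), (216.20008850097656, 161.1532440185547), 12.616355895996094)
crank root,tip [[ 0.66133124 -0.1838369   0.14      ]
 [ 0.65582167 -0.26629401  0.14      ]] [ 0.66481462 -0.18432052  0.        ] [ 0.66241336 -0.27028699  0.        ]
pin collar [[0.6082057  0.26267848 0.166     ]] [0.60994532 0.27238958 0.16      ]
scene collar px 412.8 196.1 [[414.10055479 195.40394676]
 [403.76841941 195.47253745]
 [254.52739843 213.57381106]
 [266.37909377 213.50210068]]
call rows 3 [1.0, 0.475, -0.065, 0.0, -0.0, 0.505]
call rows 2 [1.0, 0.195, -0.06, 0.0, -0.0, 0.465]
call rows 2 [1.0, -0.04, -0.06, 0.0, -0.0, 0.455]
call rows 3 [1.0, -0.275, -0.065, 0.0, -0.0, 0.47]
call rows 3 [1.0, -0.545, -0.07, 0.0, -0.0, 0.52]
call rows 1 [0.25, -0.24, -0.02, 0.0, -0.005, 0.16]
  -> [0.6176 0.2541 0.2602] [ 1.80e+02  1.00e-01 -9.16e+01]
```

{"op": "step_arm", "data": {
  "steps": [
    [[1,0.475,-0.065,0,0,0.505],[1,0.475,-0.065,0,0,0.505],[1,0.475,-0.065,0,0,0.505]]
  ],
  "jaw": 0
}}

```text
clock: 0.4
tool_pos: [0.29, 0.5635, 0.2333]
orientation: [180.0, -0.0, -32.7]
force: [-0.1, 1.4, 0.7]
opening: 0.0877
gripper_force: 0.0
```

{"op": "step_arm", "data": {
  "steps": [
    [[1,0.195,-0.06,0,0,0.465],[1,0.195,-0.06,0,0,0.465],[1,0.195,-0.06,0,0,0.465]]
  ]
}}

```text
clock: 0.7
tool_pos: [0.3646, 0.4932, 0.2395]
orientation: [180.0, -0.0, -46.0]
force: [-0.2, 0.9, -0.3]
opening: 0.0876
gripper_force: 0.0
```

{"op": "step_arm", "data": {
  "steps": [
    [[1,-0.04,-0.06,0,0,0.455],[1,-0.04,-0.06,0,0,0.455],[1,-0.04,-0.06,0,0,0.455]]
  ]
}}

```text
clock: 1.0
tool_pos: [0.4373, 0.4247, 0.2452]
orientation: [180.0, -0.0, -59.0]
force: [-0.2, 1.2, -0.1]
opening: 0.0878
gripper_force: 0.0
```

{"op": "step_arm", "data": {
  "steps": [
    [[1,-0.275,-0.065,0,0,0.47],[1,-0.275,-0.065,0,0,0.47],[1,-0.275,-0.065,0,0,0.47]]
  ]
}}

```text
clock: 1.3
tool_pos: [0.5126, 0.3539, 0.2514]
orientation: [180.0, -0.0, -72.5]
force: [0.2, -0.6, 0.5]
opening: 0.0874
gripper_force: 0.0
```

{"op": "step_arm", "data": {
  "steps": [
    [[1,-0.545,-0.07,0,0,0.52],[1,-0.545,-0.07,0,0,0.52],[1,-0.545,-0.07,0,0,0.52],[1,-0.545,-0.07,0,0,0.52]]
  ],
  "jaw": 130
}}

```text
clock: 1.7
tool_pos: [0.5935, 0.2771, 0.2578]
orientation: [180.0, -0.0, -87.1]
force: [-0.8, 1.0, 0.3]
opening: 0.061
gripper_force: 0.0
```

{"op": "step_arm", "data": {
  "steps": [
    [[0.25,-0.24,-0.02,0,0,0.16],[0.25,-0.24,-0.02,0,0,0.16],[0.25,-0.24,-0.02,0,0,0.16],[0.25,-0.24,-0.02,0,0,0.16]]
  ]
}}

```text
clock: 2.1
tool_pos: [0.6169, 0.2556, 0.2603]
orientation: [180.0, 0.0, -91.5]
force: [0.1, -0.2, 0.3]
opening: 0.043
gripper_force: 0.0
```

{"op": "step_arm", "data": {
  "steps": [
    [[0.17,0.075,0.3,0,0,0],[0.17,0.075,0.8,0,0,0],[0.17,0.075,0.8,0,0,0],[0.17,0.075,0.8,0,0,0]]
  ]
}}

```text
clock: 2.5
tool_pos: [0.6094, 0.2383, 0.1811]
orientation: [180.0, -0.1, -91.5]
force: [-0.4, 1.1, 0.7]
opening: 0.043
gripper_force: 0.0
```

{"op": "step_arm", "data": {
  "steps": [
    [[0,0,0.37,0,0,0],[0,0,0.37,0,0,0],[0,0,0.37,0,0,0]]
  ]
}}

```text
clock: 2.8
tool_pos: [0.6105, 0.2384, 0.1456]
orientation: [-179.9, 0.0, -91.6]
force: [0.1, -0.3, 1.1]
opening: 0.0431
gripper_force: 0.0
```

```bash
python3 - <<'E'
from h import *
im,_=snapshot('scene'); a=cv2.resize(im[150:250,360:460],(500,500),interpolation=2)
im,_=snapshot('top'); b=cv2.resize(im[140:240,210:270],(300,500),interpolation=2); save('c3.png',np.hstack([a,b]))
E
```

```text
(no output)
```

View pics/c3.png

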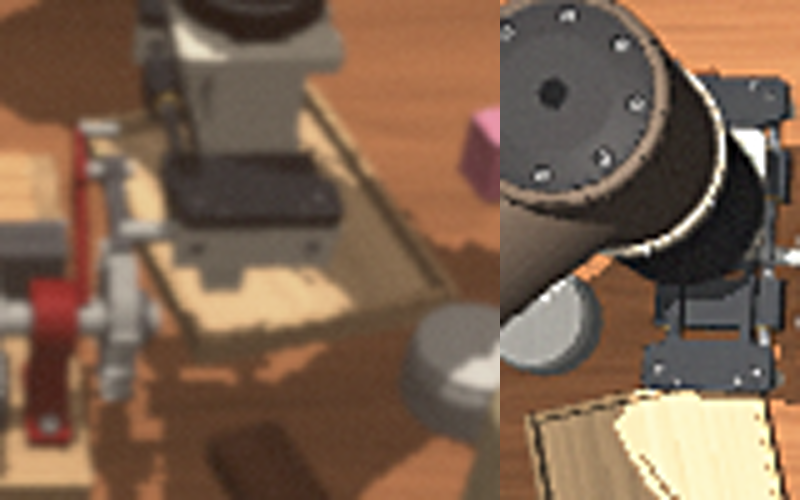

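{"op": "step_arm", "data": {
  "steps": [
    [[0,0,0.04,0,0,0],[0,0,0.04,0,0,0],[0,0,0.04,0,0,0],[0,0,0.04,0,0,0],[0,0,0.04,0,0,0],[0,0,0.04,0,0,0],[0,0,0.04,0,0,0],[0,0,0.04,0,0,0]]
  ],
  "jaw": 255
}}

```text
clock: 3.7
tool_pos: [0.6116, 0.2378, 0.1402]
orientation: [-179.8, 0.0, -91.6]
force: [6.1, -0.3, -1.8]
opening: 0.0109
gripper_force: 30.0
```

{"op": "step_arm", "data": {
  "steps": [
    [[0,-0.02,-0.07,0,0,0],[0,-0.02,-0.14,0,0,0],[0,0,-0.2,0,0,0],[0,0.02,-0.25,0,0,0],[0,0.05,-0.305,0,0,0],[0,0.08,-0.35,0,0,0],[0,0.12,-0.395,0,0,0],[0,0.17,-0.43,0,0,0],[0,0.22,-0.465,0,0,0],[0,0.275,-0.485,0,0,0],[0,0.33,-0.505,0,0,0],[0,0.39,-0.51,0,0,0],[0,0.45,-0.51,0,0,0],[0,0.51,-0.505,0,0,0],[0,0.56,-0.495,0,0,0],[0,0.6,-0.48,0,0,0],[0,0.64,-0.465,0,0,0],[0,0.67,-0.45,0,0,0],[0,0.67,-0.45,0,0,0]]
  ]
}}

```text
clock: 5.6
tool_pos: [0.5434, 0.24, 0.1865]
orientation: [-179.8, 0.1, -91.6]
force: [0.8, 1.2, 7.8]
opening: 0.011
gripper_force: 30.0
```

```bash
python3 - <<'E'
from h import *
im,_=snapshot('scene'); a=cv2.resize(im[140:240,360:460],(500,500),interpolation=2); save('c4.png',a)
E
```

```text
(no output)
```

View pics/c4.png

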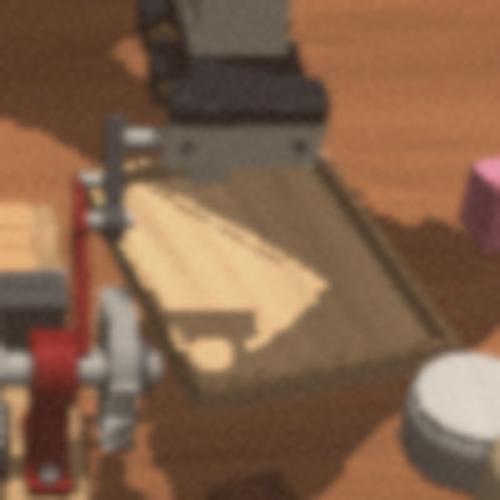

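{"op": "step_arm", "data": {
  "steps": [
    [[0,0,0,0,0,0],[0,0,0,0,0,0],[0,0,0,0,0,0],[0,0,-0.3,0,0,0],[0,0,-0.9,0,0,0],[0,0,-0.9,0,0,0],[0,0,-0.9,0,0,0]]
  ],
  "jaw": 130
}}

```text
clock: 6.35
tool_pos: [0.5436, 0.2403, 0.277]
orientation: [-179.8, 0.2, -91.6]
force: [0.2, 0.2, -0.5]
opening: 0.0432
gripper_force: 0.0
```

{"op": "step_arm", "data": {
  "steps": [
    [[1,-0.3,0,0,0,0],[1,-0.3,0,0,0,0],[1,-0.3,0,0,0,0]]
  ],
  "jaw": 30
}}

```text
clock: 6.65
tool_pos: [0.5697, 0.1348, 0.2731]
orientation: [179.9, -0.1, -91.8]
force: [-0.4, -0.3, 0.2]
opening: 0.0615
gripper_force: 0.0
```

{"op": "step_arm", "data": {
  "steps": [
    [[1,-0.3,0,0,0,0],[1,-0.3,0,0,0,0],[1,-0.3,0,0,0,0]]
  ]
}}

```text
clock: 6.95
tool_pos: [0.597, 0.034, 0.2729]
orientation: [179.8, -0.1, -91.8]
force: [-0.2, 1.0, -0.5]
opening: 0.0763
gripper_force: 0.0
```

{"op": "step_arm", "data": {
  "steps": [
    [[1,-0.3,0,0,0,0],[1,-0.3,0,0,0,0],[1,-0.3,0,0,0,0]]
  ]
}}

```text
clock: 7.25
tool_pos: [0.6242, -0.0666, 0.2726]
orientation: [179.8, -0.1, -91.8]
force: [0.5, 0.6, 0.1]
opening: 0.0777
gripper_force: 0.0
```

{"op": "step_arm", "data": {
  "steps": [
    [[1,-0.2,0,0,0,0],[1,-0.2,0,0,0,0],[1,-0.2,0,0,0,0]]
  ]
}}

```text
clock: 7.55
tool_pos: [0.6411, -0.1672, 0.2724]
orientation: [179.8, -0.0, -91.9]
force: [1.0, 1.0, -0.4]
opening: 0.0771
gripper_force: 0.0
```

{"op": "step_arm", "data": {
  "steps": [
    [[0.72,0,0,0,0,0],[0.72,0,0,0,0,0],[0.72,0,0,0,0,0],[0.72,0,0,0,0,0]]
  ]
}}

```text
clock: 7.95
tool_pos: [0.639, -0.2348, 0.2733]
orientation: [179.9, 0.0, -91.7]
force: [0.7, 0.1, 0.4]
opening: 0.0773
gripper_force: 0.0
```

```bash
python3 - <<'E'
from h import *
print(get_obs()['tool_pos'])
im,_=snapshot('scene'); a=cv2.resize(im[140:240,330:430],(400,400),interpolation=2);b=cv2.resize(im[150:250,200:300],(400,400),interpolation=2); save('c5.png',np.hstack([a,b]))
E
```

```text
[ 0.63900319 -0.23483821  0.27331866]
```

View pics/c5.png

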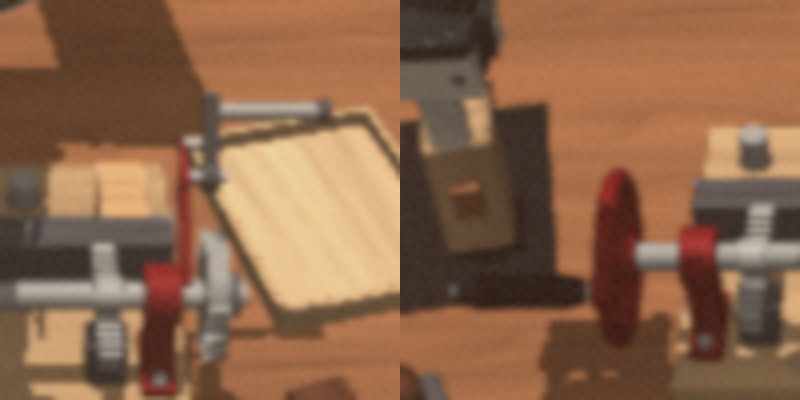

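```bash
sed -i 's/OC=np.array(\[.513/OC=np.array([.516/' h.py; python3 - <<'E'
from h import *
for th in(.2,.35,.5):
    p=cw(105+56*np.cos(th),-248,110+56*np.sin(th)); print(th,p.round(4),proj('scene',[p]),proj('top',[p]))
E
```

```text
0.2 [ 0.6689 -0.2274  0.1211] [[228.44989843 225.77070542]] [[399.04657121 174.37795563]]
0.35 [ 0.6666 -0.2273  0.1292] [[228.07302998 223.00930299]] [[399.48941223 174.54401457]]
0.5 [ 0.6632 -0.2272  0.1368] [[227.80701    220.02944665]] [[399.91590637 175.0869429 ]]
```

{"op": "step_arm", "data": {
  "steps": [
    [[0,-0.27,0.3,0,0,0],[0,-0.27,0.8,0,0,0],[0,-0.27,0.8,0,0,0],[0,-0.27,0.8,0,0,0]]
  ]
}}

```text
clock: 8.4
tool_pos: [0.6662, -0.2351, 0.1946]
orientation: [179.9, -0.0, -91.5]
force: [0.6, -0.5, 1.1]
opening: 0.0776
gripper_force: 0.0
```

{"op": "step_arm", "data": {
  "steps": [
    [[0,0,0.4,0,0,0],[0,0,0.83,0,0,0],[0,0,0.83,0,0,0],[0,0,0.83,0,0,0]]
  ]
}}

```text
clock: 8.8
tool_pos: [0.6676, -0.2362, 0.1145]
orientation: [-179.9, -0.1, -91.6]
force: [1.0, 0.7, 1.3]
opening: 0.0771
gripper_force: 0.0
```

{"op": "step_arm", "data": {
  "steps": [
    [[0,0,0,0,0,0],[0,0,0,0,0,0],[0,0,0,0,0,0],[0,0,0,0,0,0],[0,0,0,0,0,0],[0,0,0,0,0,0],[0,0,0,0,0,0],[0,0,0,0,0,0],[0,0,0,0,0,0],[0,0,0,0,0,0]]
  ],
  "jaw": 255
}}

```text
clock: 9.8
tool_pos: [0.6656, -0.2361, 0.1113]
orientation: [179.9, 0.0, -91.6]
force: [-4.2, 0.1, 1.7]
opening: 0.0229
gripper_force: 30.0
```

{"op": "step_arm", "data": {
  "steps": [
    [[0,0.055,-0.075,0,0,0],[0,0.1,-0.145,0,0,0],[0,0.155,-0.21,0,0,0],[0,0.22,-0.265,0,0,0],[0,0.29,-0.305,0,0,0],[0,0.37,-0.34,0,0,0],[0,0.45,-0.36,0,0,0],[0,0.535,-0.37,0,0,0],[0,0.62,-0.365,0,0,0],[0,0.7,-0.345,0,0,0],[0,0.78,-0.315,0,0,0],[0,0.855,-0.275,0,0,0],[0,0.92,-0.225,0,0,0],[0,0.975,-0.165,0,0,0]]
  ]
}}

```text
clock: 11.2
tool_pos: [0.5705, -0.2333, 0.129]
orientation: [-179.7, -0.0, -91.6]
force: [8.0, -0.2, -2.3]
opening: 0.0227
gripper_force: 30.0
```

{"op": "step_arm", "data": {
  "steps": [
    [[0,0.05,0.07,0,0,0],[0,0.085,0.145,0,0,0],[0,0.115,0.225,0,0,0],[0,0.125,0.305,0,0,0],[0,0.13,0.39,0,0,0],[0,0.13,0.42,0,0,0],[0,0.13,0.42,0,0,0]]
  ]
}}

```text
clock: 11.9
tool_pos: [0.5567, -0.2329, 0.0862]
orientation: [-179.9, -0.0, -91.6]
force: [5.5, -0.1, -1.9]
opening: 0.0229
gripper_force: 30.0
```

```bash
python3 - <<'E'
from h import *
print(get_obs()['tool_pos'],get_obs()['force'])
im,dd=snapshot('top'); P=cloud('top',dd); z=P[...,2]; m=(z>.09)&(z<.103); m[:196]=0;m[230:]=0;m[:,:300]=0;m[:,360:]=0
v,u=np.nonzero(m); W=P[v,u]; o=(R.from_euler('z',-YC,degrees=True).apply(W-OC))*1000; print(np.percentile(o[:,0],[2,50,98]))
a=cv2.resize(im[165:265,240:400],(800,500),interpolation=2); save('c6.png',a)
E
```

```text
[ 0.5567013  -0.23293513  0.08619716] [ 5.51327115 -0.10751364 -1.94280529]
[31.05142902 44.41424806 59.14004951]
```

View pics/c6.png

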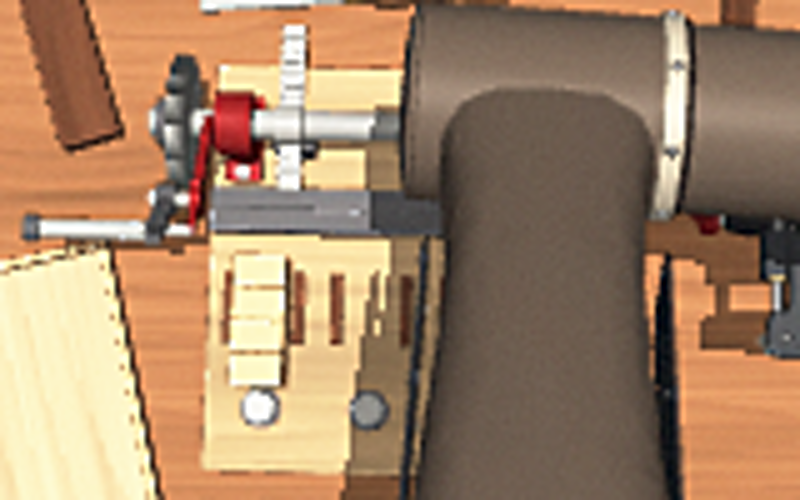

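```bash
python3 - <<'E'
from h import *
def f(dd):
    P=cloud('top',dd); z=P[...,2]; m=(z>.09)&(z<.103); m[:196]=0;m[230:]=0;m[:,:300]=0;m[:,315:]=0
    v,u=np.nonzero(m); W=P[v,u]; o=(R.from_euler('z',-YC,degrees=True).apply(W-OC))*1000; return np.percentile(o[:,0],[2,50,98])
print(f(np.load('top_d.npy')), f(snapshot('top')[1]))
E
```

```text
[ 5.74865786 20.50574485 34.89894949] [30.43690291 44.55696357 59.2318754 ]
```

{"op": "step_arm", "data": {
  "steps": [
    [[0,0.0,0.05,0,0,0],[0,0.0,0.1,0,0,0],[0,0.0,0.1,0,0,0]]
  ]
}}

```text
clock: 12.3
tool_pos: [0.5572, -0.2332, 0.0797]
orientation: [-179.8, -0.1, -91.5]
force: [-4.0, 6.3, 26.0]
opening: 0.023
gripper_force: 30.0
```

```bash
python3 - <<'E'
from h import *
def f(dd):
    P=cloud('top',dd); z=P[...,2]; m=(z>.09)&(z<.103); m[:196]=0;m[230:]=0;m[:,:300]=0;m[:,315:]=0
    v,u=np.nonzero(m); W=P[v,u]; o=(R.from_euler('z',-YC,degrees=True).apply(W-OC))*1000; return np.percentile(o[:,0],[2,50,98])
print(f(snapshot('top')[1]),get_obs()['force'])
E
```

```text
[30.96539345 46.24159407 62.14147345] [-3.60358121  5.92430986 25.68241064]
```

{"op": "step_arm", "data": {
  "steps": [
    [[0,0,0,0,0,0],[0,0,0,0,0,0],[0,0,0,0,0,0],[0,0,0,0,0,0],[0,0,-0.4,0,0,0],[0,0,-1,0,0,0],[0,0,-1,0,0,0]]
  ],
  "jaw": 100
}}

```text
clock: 13.05
tool_pos: [0.5583, -0.2339, 0.1815]
orientation: [-179.6, -0.1, -91.6]
force: [0.8, -0.5, 0.5]
opening: 0.0531
gripper_force: 0.0
```

{"op": "step_arm", "data": {
  "steps": [
    [[0,0,-0.95,0,0,0],[0,0,-0.95,0,0,0],[0,0,-0.95,0,0,0]]
  ]
}}

```text
clock: 13.35
tool_pos: [0.5585, -0.2341, 0.2781]
orientation: [-179.4, -0.2, -91.6]
force: [-0.7, -0.0, -0.5]
opening: 0.0533
gripper_force: 0.0
```

{"op": "step_arm", "data": {
  "steps": [
    [[-1,0.03,0,0,0,0],[-1,0.03,0,0,0,0],[-1,0.03,0,0,0,0]]
  ]
}}

```text
clock: 13.65
tool_pos: [0.5555, -0.1288, 0.2708]
orientation: [-180.0, 0.1, -91.4]
force: [0.8, -0.8, -0.1]
opening: 0.0533
gripper_force: 0.0
```

{"op": "step_arm", "data": {
  "steps": [
    [[-1,0.03,0,0,0,0],[-1,0.03,0,0,0,0],[-1,0.03,0,0,0,0]]
  ]
}}

```text
clock: 13.95
tool_pos: [0.5555, -0.0288, 0.2706]
orientation: [180.0, 0.0, -91.4]
force: [-0.5, -1.0, -0.1]
opening: 0.0532
gripper_force: 0.0
```

{"op": "step_arm", "data": {
  "steps": [
    [[-1,0.03,0,0,0,0],[-1,0.03,0,0,0,0],[-1,0.03,0,0,0,0]]
  ],
  "jaw": 130
}}

```text
clock: 14.25
tool_pos: [0.5555, 0.071, 0.2704]
orientation: [180.0, 0.0, -91.4]
force: [0.1, -0.3, -0.9]
opening: 0.0435
gripper_force: 0.0
```

{"op": "step_arm", "data": {
  "steps": [
    [[-1,0.03,0,0,0,0],[-1,0.03,0,0,0,0],[-1,0.03,0,0,0,0]]
  ]
}}

```text
clock: 14.55
tool_pos: [0.5554, 0.1708, 0.2701]
orientation: [180.0, -0.0, -91.4]
force: [-0.3, -0.1, -0.3]
opening: 0.0432
gripper_force: 0.0
```

{"op": "step_arm", "data": {
  "steps": [
    [[-0.73,0.01,0,0,0,0],[-0.73,0.01,0,0,0,0],[-0.73,0.01,0,0,0,0],[-0.73,0.01,0,0,0,0]]
  ]
}}

```text
clock: 14.95
tool_pos: [0.5563, 0.2398, 0.2703]
orientation: [179.9, -0.1, -91.6]
force: [0.9, -0.2, 0.7]
opening: 0.0431
gripper_force: 0.0
```

{"op": "step_arm", "data": {
  "steps": [
    [[0,0.13,0.1,0,0,0],[0,0.13,0.5,0,0,0],[0,0.13,0.84,0,0,0],[0,0.13,0.84,0,0,0],[0,0.13,0.84,0,0,0]]
  ]
}}

```text
clock: 15.45
tool_pos: [0.5439, 0.2395, 0.1878]
orientation: [-180.0, -0.1, -91.7]
force: [1.2, 0.1, 1.0]
opening: 0.0431
gripper_force: 0.0
```

{"op": "step_arm", "data": {
  "steps": [
    [[0,0,0,0,0,0],[0,0,0,0,0,0],[0,0,0,0,0,0],[0,0,0,0,0,0],[0,0,0,0,0,0],[0,0,0,0,0,0],[0,0,0,0,0,0]]
  ],
  "jaw": 255
}}

```text
clock: 16.15
tool_pos: [0.5432, 0.2407, 0.1876]
orientation: [-180.0, 0.0, -91.6]
force: [-4.1, 1.3, 5.9]
opening: 0.011
gripper_force: 30.0
```

{"op": "step_arm", "data": {
  "steps": [
    [[0,-0.06,-0.03,0,0,0],[0,-0.13,-0.06,0,0,0],[0,-0.21,-0.07,0,0,0],[0,-0.29,-0.07,0,0,0],[0,-0.37,-0.06,0,0,0],[0,-0.44,-0.03,0,0,0],[0,-0.51,0.01,0,0,0],[0,-0.57,0.06,0,0,0],[0,-0.62,0.12,0,0,0],[0,-0.66,0.19,0,0,0],[0,-0.69,0.26,0,0,0],[0,-0.7,0.34,0,0,0],[0,-0.7,0.34,0,0,0]]
  ]
}}

```text
clock: 17.45
tool_pos: [0.6121, 0.2378, 0.1514]
orientation: [179.8, -0.1, -91.7]
force: [-5.0, -0.9, 0.9]
opening: 0.0109
gripper_force: 30.0
```

{"op": "step_arm", "data": {
  "steps": [
    [[0,0,0,0,0,0],[0,0,0,0,0,0],[0,0,0,0,0,0],[0,0,0,0,0,0],[0,0,-0.4,0,0,0],[0,0,-1,0,0,0],[0,0,-1,0,0,0]]
  ],
  "jaw": 130
}}

```text
clock: 18.15
tool_pos: [0.6161, 0.2396, 0.2602]
orientation: [-179.5, 0.3, -91.6]
force: [0.6, -0.1, -0.3]
opening: 0.0428
gripper_force: 0.0
```

```bash
python3 - <<'E'
from h import *
plan([((.488,.140,.2),(180,0,-1.6))],rnd=.01)
E
```

```text
call rows 4 [0.33, 0.4, 0.19, -0.01, -0.0, -1.0]
call rows 4 [0.1, 0.51, 0.19, -0.0, -0.0, -1.0]
call rows 4 [-0.16, 0.49, 0.18, -0.01, -0.01, -1.0]
call rows 1 [-0.05, 0.05, 0.03, 0.0, 0.0, -0.14]
  -> [0.4884 0.1399 0.2001] [-1.8e+02  1.0e-01 -1.6e+00]
```

{"op": "step_arm", "data": {
  "steps": [
    [[0.33,0.4,0.1,0,0,-1],[0.33,0.4,0.1,0,0,-1],[0.33,0.4,0.1,0,0,-1],[0.33,0.4,0.1,0,0,-1]]
  ],
  "jaw": 30
}}

```text
clock: 18.55
tool_pos: [0.5724, 0.2067, 0.2438]
orientation: [-179.9, 0.0, -62.7]
force: [0.7, -0.4, 0.3]
opening: 0.0692
gripper_force: 0.0
```

{"op": "step_arm", "data": {
  "steps": [
    [[0.1,0.51,0.19,0,0,-1],[0.1,0.51,0.19,0,0,-1],[0.1,0.51,0.19,0,0,-1],[0.1,0.51,0.19,0,0,-1]]
  ]
}}

```text
clock: 18.95
tool_pos: [0.5315, 0.1746, 0.2247]
orientation: [-179.9, -0.0, -34.0]
force: [0.7, 0.1, 0.4]
opening: 0.0774
gripper_force: 0.0
```

{"op": "step_arm", "data": {
  "steps": [
    [[-0.16,0.49,0.18,0,0,-1],[-0.16,0.49,0.18,0,0,-1],[-0.16,0.49,0.18,0,0,-1],[-0.16,0.49,0.18,0,0,-1]]
  ]
}}

```text
clock: 19.35
tool_pos: [0.4907, 0.1432, 0.2066]
orientation: [-179.9, -0.1, -5.4]
force: [0.4, 0.3, 0.5]
opening: 0.0772
gripper_force: 0.0
```

{"op": "step_arm", "data": {
  "steps": [
    [[-0.05,0.05,0.1,0,0,-0.14],[-0.05,0.05,0.1,0,0,-0.14],[-0.05,0.05,0.1,0,0,-0.14]]
  ]
}}

```text
clock: 19.65
tool_pos: [0.4855, 0.1389, 0.1965]
orientation: [-180.0, -0.0, -1.8]
force: [-0.7, 0.0, 0.0]
opening: 0.077
gripper_force: 0.0
```

```bash
python3 - <<'E'
from h import *
print(get_obs()['tool_pos'])
im,_=snapshot('scene'); a=cv2.resize(im[150:250,250:430],(800,444),interpolation=2); save('c7.png',a)
E
```

```text
[0.48545354 0.13890313 0.19650204]
```

View pics/c7.png

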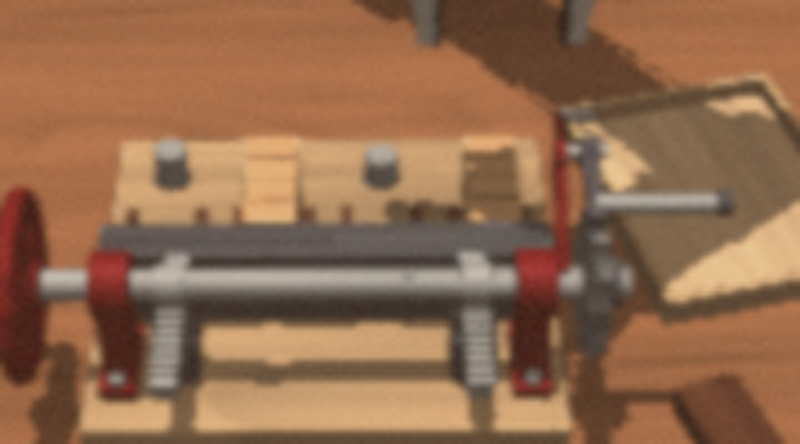

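{"op": "step_arm", "data": {
  "steps": [
    [[0,0,0.4,0,0,0],[0,0,0.75,0,0,0],[0,0,0.75,0,0,0],[0,0,0.75,0,0,0]]
  ]
}}

```text
clock: 20.1
tool_pos: [0.4857, 0.1389, 0.1218]
orientation: [179.9, 0.0, -1.7]
force: [1.3, -0.0, 0.6]
opening: 0.0773
gripper_force: 0.0
```

{"op": "step_arm", "data": {
  "steps": [
    [[0,0,0.35,0,0,0],[0,0,0.69,0,0,0],[0,0,0.69,0,0,0],[0,0,0.69,0,0,0]]
  ]
}}

```text
clock: 20.5
tool_pos: [0.4864, 0.1394, 0.0539]
orientation: [-180.0, -0.1, -1.7]
force: [-0.7, -0.9, 1.2]
opening: 0.0771
gripper_force: 0.0
```

{"op": "step_arm", "data": {
  "steps": [
    [[0,0,0,0,0,0],[0,0,0,0,0,0],[0,0,0,0,0,0],[0,0,0,0,0,0],[0,0,0,0,0,0],[0,0,0,0,0,0],[0,0,0,0,0,0],[0,0,0,0,0,0]]
  ],
  "jaw": 255
}}

```text
clock: 21.3
tool_pos: [0.4852, 0.1388, 0.0522]
orientation: [180.0, -0.0, -1.7]
force: [-0.9, -0.1, 4.5]
opening: 0.036
gripper_force: 30.0
```

{"op": "step_arm", "data": {
  "steps": [
    [[0,0,-0.3,0,0,0],[0,0,-0.7,0,0,0],[0,0,-0.7,0,0,0],[0,0,-0.7,0,0,0]]
  ]
}}

```text
clock: 21.7
tool_pos: [0.4853, 0.1391, 0.1225]
orientation: [-179.9, -0.1, -1.7]
force: [0.3, 0.1, -1.7]
opening: 0.036
gripper_force: 30.0
```

```bash
python3 - <<'E'
from h import *
T=np.array([.422,.312]); r=lambda x,y:T+R.from_euler('z',12.6,degrees=True).as_matrix()[:2,:2]@np.array([x,y])
print(r(-5,35),r(-5,-35))
p=r(-5,35)
plan([((*p,.125),(180,0,12.6)),((*p,.026),(180,0,12.6))],rnd=.01)
E
```

```text
[-12.09259726  33.37837046] [  3.17742964 -34.93580287]
call rows 3 [-0.41, -1.0, 0.0, -0.0, -0.0, -0.0]
call rows 3 [-0.41, -1.0, 0.0, -0.0, -0.0, -0.0]
call rows 3 [-0.41, -1.0, 0.0, -0.0, -0.0, -0.0]
call rows 3 [-0.41, -1.0, 0.0, -0.0, -0.0, -0.0]
call rows 3 [-0.41, -1.0, 0.0, -0.0, -0.0, -0.0]
call rows 3 [-0.41, -1.0, 0.0, -0.0, -0.0, -0.0]
call rows 3 [-0.41, -1.0, 0.0, -0.0, -0.0, -0.0]
call rows 3 [-0.41, -1.0, 0.0, -0.0, -0.0, -0.0]
call rows 3 [-0.41, -1.0, 0.0, -0.0, -0.0, -0.0]
call rows 3 [-0.41, -1.0, 0.0, -0.0, -0.0, -0.0]
call rows 3 [-0.41, -1.0, 0.0, -0.0, -0.0, -0.0]
call rows 3 [-0.41, -1.0, 0.0, -0.0, -0.0, -0.0]
call rows 3 [-0.41, -1.0, 0.0, -0.0, -0.0, -0.0]
call rows 3 [-0.41, -1.0, 0.0, -0.0, -0.0, -0.0]
call rows 3 [-0.41, -1.0, 0.0, -0.0, -0.0, -0.0]
call rows 3 [-0.41, -1.0, 0.0, -0.0, -0.0, -0.0]
call rows 3 [-0.41, -1.0, 0.0, -0.0, -0.0, -0.0]
call rows 3 [-0.41, -1.0, 0.0, -0.0, -0.0, -0.0]
call rows 3 [-0.41, -1.0, 0.0, -0.0, -0.0, -0.0]
call rows 3 [-0.41, -1.0, 0.0, -0.0, -0.0, -0.0]
call rows 3 [-0.41, -1.0, 0.0, -0.0, -0.0, -0.0]
call rows 3 [-0
[... 14835 characters left out ...]
-0.0]
call rows 2 [-0.17, -1.0, 0.0, -0.0, -0.0, -0.01]
call rows 2 [-0.16, -1.0, 0.01, -0.0, -0.0, -0.0]
call rows 2 [-0.17, -1.0, 0.0, -0.0, -0.0, -0.01]
call rows 2 [-0.16, -1.0, 0.01, -0.0, -0.0, -0.0]
call rows 2 [-0.16, -1.0, 0.0, -0.0, -0.0, -0.01]
call rows 2 [-0.15, -1.0, 0.01, -0.0, -0.0, -0.0]
call rows 2 [-0.16, -1.0, 0.0, -0.0, -0.0, -0.01]
call rows 2 [-0.15, -1.0, 0.01, -0.0, -0.0, -0.0]
call rows 2 [-0.15, -1.0, 0.0, -0.0, -0.0, -0.01]
call rows 1 [-0.07, -0.5, 0.0, -0.0, -0.0, 0.0]
  -> [-12.0927  33.3782   0.1253] [-1.799e+02 -1.000e-01  1.260e+01]
call rows 2 [0.0, -0.0, 0.99, -0.0, -0.0, 0.0]
  -> [-1.20926e+01  3.33783e+01  2.63000e-02] [-1.799e+02 -1.000e-01  1.260e+01]
```

```bash
python3 - <<'E'
from h import *
M=R.from_euler('z',12.6,degrees=True).as_matrix()[:2,:2]
r=lambda x,y:np.array([.422,.312])+M@np.array([x,y])/1000
print(r(-5,35),r(-5,-35)); p=r(-5,35)
plan([((*p,.122),(180,0,12.6)),((*p,.0235),(180,0,12.6))],rnd=.01)
E
```

```text
[0.4094854  0.34506637] [0.42475543 0.2767522 ]
call rows 3 [-0.4, -1.0, 0.0, -0.0, -0.0, -0.25]
call rows 3 [-0.27, -1.0, 0.01, -0.0, -0.0, -0.23]
call rows 1 [-0.01, -0.08, -0.0, -0.0, -0.0, -0.02]
  -> [0.4092 0.3448 0.1217] [-1.799e+02 -1.000e-01  1.260e+01]
call rows 2 [0.0, -0.0, 0.98, -0.0, -0.0, 0.0]
  -> [0.4094 0.345  0.0237] [-1.799e+02 -1.000e-01  1.260e+01]
```

{"op": "step_arm", "data": {
  "steps": [
    [[-0.4,-1,0,0,0,-0.25],[-0.4,-1,0,0,0,-0.25],[-0.4,-1,0,0,0,-0.25]]
  ]
}}

```text
clock: 22.0
tool_pos: [0.4467, 0.2429, 0.1208]
orientation: [180.0, 0.1, 5.6]
force: [0.7, -0.2, -0.9]
opening: 0.0356
gripper_force: 30.0
```

{"op": "step_arm", "data": {
  "steps": [
    [[-0.27,-1,0,0,0,-0.23],[-0.27,-1,0,0,0,-0.23],[-0.27,-1,0,0,0,-0.23]]
  ]
}}

```text
clock: 22.3
tool_pos: [0.4102, 0.3406, 0.1207]
orientation: [180.0, 0.0, 12.3]
force: [0.3, -0.9, -0.6]
opening: 0.0355
gripper_force: 30.0
```

{"op": "step_arm", "data": {
  "steps": [
    [[-0.01,-0.08,0,0,0,-0.02],[-0.01,-0.08,0.2,0,0,-0.02],[-0.01,-0.08,0.5,0,0,-0.02],[-0.01,-0.08,0.8,0,0,-0.02],[-0.01,-0.08,0.8,0,0,-0.02],[-0.01,-0.08,0.8,0,0,-0.02]]
  ]
}}

```text
clock: 22.9
tool_pos: [0.4091, 0.3434, 0.0417]
orientation: [179.9, 0.1, 12.6]
force: [0.4, 1.3, -0.7]
opening: 0.0358
gripper_force: 30.0
```

{"op": "step_arm", "data": {
  "steps": [
    [[0,0,0.1,0,0,0],[0,0,0.18,0,0,0],[0,0,0.18,0,0,0]]
  ]
}}

```text
clock: 23.2
tool_pos: [0.4088, 0.344, 0.0235]
orientation: [180.0, 0.0, 12.6]
force: [-0.0, -0.6, -1.7]
opening: 0.0357
gripper_force: 30.0
```

{"op": "step_arm", "data": {
  "steps": [
    [[0,0,0,0,0,0],[0,0,0,0,0,0],[0,0,0,0,0,0],[0,0,0,0,0,0],[0,0,-0.3,0,0,0],[0,0,-1,0,0,0],[0,0,-1,0,0,0]]
  ],
  "jaw": 85
}}

```text
clock: 23.9
tool_pos: [0.4103, 0.346, 0.1283]
orientation: [-179.8, -0.2, 12.7]
force: [0.3, 1.1, -0.5]
opening: 0.0583
gripper_force: 0.0
```

```bash
cat >> h.py <<'E'
def blocks(z0,z1,dd,roi):
    P=cloud('top',dd); z=P[...,2]; m=((z>z0)&(z<z1)).astype(np.uint8); k=np.zeros_like(m); a,b,c,d=roi; k[c:d,a:b]=1; m&=k
    m=cv2.morphologyEx(m,cv2.MORPH_OPEN,np.ones((3,3)))
    for c in cv2.findContours(m,0,cv2.CHAIN_APPROX_NONE)[0]:
        if cv2.contourArea(c)<60: continue
        q=np.zeros_like(m); cv2.drawContours(q,[c],-1,1,-1); zz=np.nanmedian(z[(q&m)>0])
        W=onz('top',c.reshape(-1,2),zz)*1000; r=cv2.minAreaRect(W[:,:2].astype(np.float32)); print('blk',round(float(zz),4),np.round(r[0],1),np.round(r[1],1),round(r[2],1),cv2.boundingRect(c))
E
python3 - <<'E'
from h import *
im,dd=snapshot('top'); np.save('t2.npy',dd)
blocks(.075,.095,dd,(270,380,210,262)); print('tray'); blocks(.045,.066,dd,(200,280,205,295))
save('c8.png',cv2.resize(im[170:300,200:400],(800,520),interpolation=2))
E
```

```text
blk 0.0847 [486.4 -14.3] [34.2 85. ] 89.7 (331, 217, 11, 26)
tray
```

View pics/c8.png

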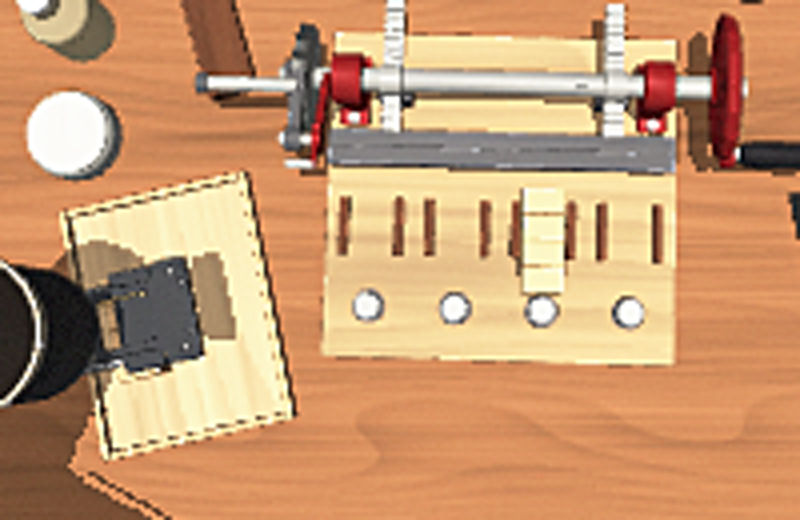

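```bash
python3 - <<'E'
from h import *
plan([((.482,-.0135,.125),(180,0,-1.6)),((.482,-.0135,.0525),(180,0,-1.6))],rnd=.01)
M=R.from_euler('z',12.6,degrees=True).as_matrix()[:2,:2]
p=np.array([.422,.312])+M@np.array([-5,-32])/1000
plan([((*p,.122),(180,0,12.6)),((*p,.0235),(180,0,12.6))],start=((.482,-.0135,.122),(180,0,-1.6)),rnd=.01)
E
```

```text
call rows 2 [-0.03, 1.0, 0.01, -0.0, -0.0, 0.14]
call rows 2 [0.04, 1.0, 0.01, -0.0, -0.0, 0.13]
call rows 2 [0.11, 1.0, 0.01, -0.01, -0.01, 0.14]
call rows 2 [0.12, 0.66, 0.01, -0.0, -0.0, 0.09]
  -> [ 0.4819 -0.0139  0.1246] [-179.9   -0.    -1.6]
call rows 2 [0.0, -0.0, 0.72, -0.0, -0.0, -0.0]
  -> [ 0.482  -0.0138  0.0526] [-179.9   -0.    -1.6]
call rows 3 [-0.23, -1.0, -0.0, 0.0, 0.0, -0.17]
call rows 2 [-0.14, -1.0, -0.0, -0.0, 0.0, -0.17]
call rows 2 [-0.05, -0.95, -0.0, -0.0, 0.0, -0.16]
  -> [0.4237 0.2795 0.122 ] [180.    0.   12.7]
call rows 2 [0.0, -0.0, 0.98, -0.0, 0.0, 0.0]
  -> [0.4237 0.2795 0.024 ] [180.    0.   12.7]
```

{"op": "step_arm", "data": {
  "steps": [
    [[-0.03,1,0,0,0,0.14],[-0.03,1,0,0,0,0.14],[-0.03,1,0,0,0,0.14]]
  ],
  "jaw": 30
}}

```text
clock: 24.25
tool_pos: [0.4272, 0.2416, 0.1238]
orientation: [180.0, 0.1, 8.4]
force: [-0.4, 0.3, 0.5]
opening: 0.075
gripper_force: 0.0
```

{"op": "step_arm", "data": {
  "steps": [
    [[0.04,1,0.01,0,0,0.13],[0.04,1,0.01,0,0,0.13],[0.04,1,0.01,0,0,0.13]]
  ]
}}

```text
clock: 24.55
tool_pos: [0.4464, 0.1436, 0.1227]
orientation: [180.0, 0.1, 4.7]
force: [-0.0, 0.7, -0.2]
opening: 0.0772
gripper_force: 0.0
```

{"op": "step_arm", "data": {
  "steps": [
    [[0.11,1,0.01,0,0,0.14],[0.11,1,0.01,0,0,0.14],[0.11,1,0.01,0,0,0.14]]
  ]
}}

```text
clock: 24.85
tool_pos: [0.4662, 0.0453, 0.1217]
orientation: [180.0, 0.1, 0.6]
force: [-0.3, 0.8, -0.1]
opening: 0.0774
gripper_force: 0.0
```

{"op": "step_arm", "data": {
  "steps": [
    [[0.12,0.66,0.01,0,0,0.09],[0.12,0.66,0.01,0,0,0.09],[0.12,0.66,0.01,0,0,0.09],[0.12,0.66,0.01,0,0,0.09]]
  ]
}}

```text
clock: 25.25
tool_pos: [0.4796, -0.0163, 0.121]
orientation: [-180.0, -0.0, -1.7]
force: [-0.0, 0.1, -0.7]
opening: 0.0774
gripper_force: 0.0
```

```bash
python3 - <<'E'
from h import *
im,dd=snapshot('scene'); print(get_obs()['tool_pos'])
P=cloud('scene',dd); z=P[...,2]; m=((z>.078)&(z<.092)&(P[...,0]<.535)&(P[...,0]>.43)&(abs(P[...,1])<.09)); W=P[m]; print(len(W),np.percentile(W,[3,50,97],axis=0).round(4).tolist())
im,dd=snapshot('top'); print('tray'); blocks(.045,.066,dd,(200,280,205,295))
E
```

```text
[ 0.47955687 -0.0159369   0.12100959]
225 [[0.4458, -0.0294, 0.0835], [0.49, -0.0135, 0.0864], [0.5304, 0.0048, 0.0891]]
tray
```

{"op": "step_arm", "data": {
  "steps": [
    [[0.03,-0.02,0.3,0,0,0],[0.03,-0.02,0.69,0,0,0],[0.03,-0.02,0.69,0,0,0],[0.03,-0.02,0.69,0,0,0]]
  ]
}}

```text
clock: 25.75
tool_pos: [0.4821, -0.014, 0.052]
orientation: [180.0, 0.1, -1.6]
force: [-0.2, 0.1, 0.9]
opening: 0.0773
gripper_force: 0.0
```

{"op": "step_arm", "data": {
  "steps": [
    [[0,0,0,0,0,0],[0,0,0,0,0,0],[0,0,0,0,0,0],[0,0,0,0,0,0],[0,0,0,0,0,0],[0,0,0,0,0,0],[0,0,0,0,0,0],[0,0,0,0,0,0]]
  ],
  "jaw": 255
}}

```text
clock: 26.55
tool_pos: [0.4827, -0.0146, 0.0522]
orientation: [180.0, -0.0, -1.7]
force: [-1.0, 0.6, 3.0]
opening: 0.036
gripper_force: 30.0
```

{"op": "step_arm", "data": {
  "steps": [
    [[0,0,-0.3,0,0,0],[0,0,-0.7,0,0,0],[0,0,-0.7,0,0,0],[0,0,-0.7,0,0,0]]
  ]
}}

```text
clock: 26.95
tool_pos: [0.4828, -0.0144, 0.1225]
orientation: [-179.9, -0.1, -1.7]
force: [-0.2, -0.2, -1.9]
opening: 0.0357
gripper_force: 30.0
```

```bash
python3 - <<'E'
from h import *
im,dd=snapshot('top'); P=cloud('top',dd); z=P[...,2]
print('tray z');m=(z>.035)&(z<.07); m[:205]=0;m[295:]=0;m[:,:200]=0;m[:,280:]=0; W=P[m]; print(len(W),np.percentile(W,[3,50,97],axis=0).round(4).tolist() if len(W) else '')
E
```

```text
tray z
172 [[0.4458, 0.3416, 0.0357], [0.5628, 0.4032, 0.0452], [0.5771, 0.4421, 0.0569]]
```

```bash
python3 - <<'E'
from h import *
im,dd=snapshot('top'); im2,_=snapshot('scene')
save('c9.png',np.hstack([cv2.resize(im[180:300,180:300],(400,400),interpolation=2),cv2.resize(im2[140:240,360:460],(400,400),interpolation=2)]))
print([(u,v,cloud('top',dd)[v,u].round(3).tolist()) for u,v in((228,250),(235,250),(245,250),(255,250))])
E
```

```text
[(228, 250, [0.414, 0.229, 0.539]), (235, 250, [0.414, 0.212, 0.542]), (245, 250, [0.414, 0.19, 0.545]), (255, 250, [0.414, 0.168, 0.546])]
```

View pics/c9.png

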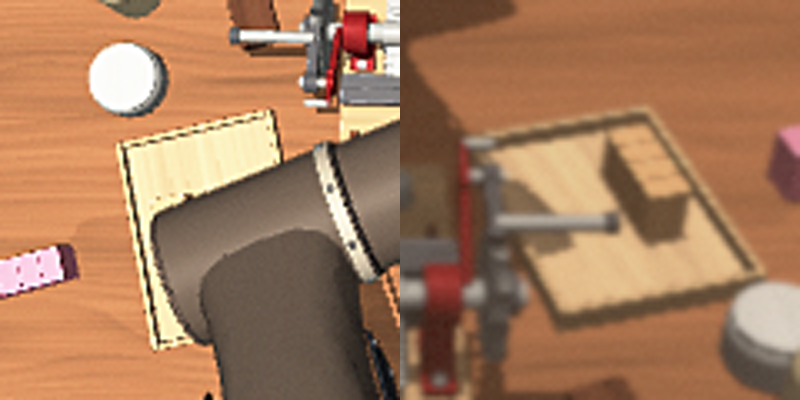

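{"op": "step_arm", "data": {
  "steps": [
    [[-0.23,-1,0,0,0,-0.17],[-0.23,-1,0,0,0,-0.17],[-0.23,-1,0,0,0,-0.17]]
  ]
}}

```text
clock: 27.4
tool_pos: [0.4618, 0.0895, 0.1212]
orientation: [180.0, 0.0, 3.4]
force: [0.1, -1.2, -1.6]
opening: 0.0357
gripper_force: 30.0
```

{"op": "step_arm", "data": {
  "steps": [
    [[-0.14,-1,0,0,0,-0.17],[-0.14,-1,0,0,0,-0.17],[-0.14,-1,0,0,0,-0.17]]
  ]
}}

```text
clock: 27.7
tool_pos: [0.4425, 0.1891, 0.1213]
orientation: [180.0, 0.0, 8.3]
force: [0.4, -0.0, -1.4]
opening: 0.0356
gripper_force: 30.0
```

{"op": "step_arm", "data": {
  "steps": [
    [[-0.05,-0.93,0,0,0,-0.16],[-0.05,-0.93,0,0,0,-0.16],[-0.05,-0.93,0,0,0,-0.16],[-0.05,-0.93,0,0,0,-0.16]]
  ]
}}

```text
clock: 28.1
tool_pos: [0.4243, 0.2764, 0.1207]
orientation: [179.9, 0.1, 12.7]
force: [-0.0, -0.2, -1.5]
opening: 0.0356
gripper_force: 30.0
```

{"op": "step_arm", "data": {
  "steps": [
    [[0,0,0.3,0,0,0],[0,0,0.6,0,0,0],[0,0,0.85,0,0,0],[0,0,0.85,0,0,0],[0,0,0.85,0,0,0]]
  ]
}}

```text
clock: 28.6
tool_pos: [0.4251, 0.2752, 0.037]
orientation: [179.9, 0.1, 12.6]
force: [0.1, 0.1, -0.6]
opening: 0.0359
gripper_force: 30.0
```

{"op": "step_arm", "data": {
  "steps": [
    [[0,0,0.1,0,0,0],[0,0,0.135,0,0,0],[0,0,0.135,0,0,0]]
  ]
}}

```text
clock: 28.9
tool_pos: [0.4249, 0.2763, 0.0236]
orientation: [-180.0, 0.0, 12.6]
force: [-0.2, -0.7, -1.4]
opening: 0.0361
gripper_force: 30.0
```

{"op": "step_arm", "data": {
  "steps": [
    [[0,0,0,0,0,0],[0,0,0,0,0,0],[0,0,0,0,0,0],[0,0,0,0,0,0],[0,0,-0.3,0,0,0],[0,0,-1,0,0,0],[0,0,-1,0,0,0]]
  ],
  "jaw": 110
}}

```text
clock: 29.6
tool_pos: [0.4263, 0.2778, 0.1276]
orientation: [-179.9, -0.2, 12.7]
force: [-0.1, 0.4, 0.4]
opening: 0.0499
gripper_force: 0.0
```

```bash
python3 - <<'E'
from h import *
plan([((.455,-.308,.2),(180,0,11.6))],rnd=.01)
E
```

```text
call rows 2 [-0.17, 1.0, -0.13, -0.0, -0.0, 0.01]
call rows 2 [-0.17, 1.0, -0.13, -0.0, -0.0, 0.01]
call rows 2 [-0.16, 1.0, -0.13, -0.0, -0.0, 0.0]
call rows 2 [-0.17, 1.0, -0.13, -0.0, -0.0, 0.01]
call rows 2 [-0.16, 1.0, -0.12, -0.0, -0.0, 0.0]
call rows 2 [-0.12, 0.78, -0.1, -0.01, -0.01, 0.01]
  -> [ 0.4552 -0.3075  0.1997] [179.9   0.   11.5]
```

{"op": "step_arm", "data": {
  "steps": [
    [[0,0.2,-0.3,0,0,0.02],[-0.17,1,-0.3,0,0,0.02],[-0.17,1,-0.3,0,0,0.02],[-0.17,1,-0.3,0,0,0.02]]
  ],
  "jaw": 0
}}

```text
clock: 30.0
tool_pos: [0.4294, 0.1721, 0.1539]
orientation: [-180.0, 0.0, 11.9]
force: [-0.3, 0.7, 1.0]
opening: 0.0759
gripper_force: 0.0
```

{"op": "step_arm", "data": {
  "steps": [
    [[-0.17,1,-0.3,0,0,0.01],[-0.17,1,-0.3,0,0,0.01],[-0.17,1,-0.3,0,0,0.01]]
  ]
}}

```text
clock: 30.3
tool_pos: [0.4347, 0.0711, 0.1851]
orientation: [-180.0, -0.1, 11.7]
force: [1.5, -0.2, 0.6]
opening: 0.0873
gripper_force: 0.0
```

{"op": "step_arm", "data": {
  "steps": [
    [[-0.17,1,0,0,0,0],[-0.17,1,0,0,0,0],[-0.17,1,0,0,0,0]]
  ]
}}

```text
clock: 30.6
tool_pos: [0.4378, -0.0313, 0.1834]
orientation: [180.0, 0.0, 11.5]
force: [-0.1, -0.1, -0.2]
opening: 0.0875
gripper_force: 0.0
```

{"op": "step_arm", "data": {
  "steps": [
    [[-0.17,1,0,0,0,0],[-0.17,1,0,0,0,0],[-0.17,1,0,0,0,0]]
  ]
}}

```text
clock: 30.9
tool_pos: [0.442, -0.1325, 0.1833]
orientation: [180.0, 0.0, 11.5]
force: [0.7, 0.4, -0.5]
opening: 0.0875
gripper_force: 0.0
```

{"op": "step_arm", "data": {
  "steps": [
    [[-0.16,1,0,0,0,0],[-0.16,1,0,0,0,0],[-0.16,1,0,0,0,0]]
  ]
}}

```text
clock: 31.2
tool_pos: [0.4472, -0.2335, 0.1831]
orientation: [180.0, 0.1, 11.6]
force: [-1.4, 0.7, -0.4]
opening: 0.0879
gripper_force: 0.0
```

```bash
python3 - <<'E'
from h import *
im,dd=snapshot('top'); print('tray'); blocks(.045,.066,dd,(200,280,205,295)); 
P=cloud('top',dd);z=P[...,2]
print('mallet top');blocks(.1,.125,dd,(395,455,215,300))
im,dd=snapshot('scene');P=cloud('scene',dd);z=P[...,2];m=(z>.1)&(z<.12)&(P[...,1]<-.26)&(P[...,1]>-.36)&(P[...,0]>.4)&(P[...,0]<.52);W=P[m];print(len(W),np.percentile(W,[3,50,97],axis=0).round(4).tolist())
plan([((.455,-.308,.19),(180,0,11.6))],rnd=.01)
E
```

```text
tray
blk 0.0552 [413.8 345.7] [89.2 37.4] 12.6 (226, 238, 14, 27)
blk 0.0553 [428.  277.5] [89.2 37.8] 12.4 (245, 234, 14, 27)
mallet top
298 [[0.4296, -0.3336, 0.1023], [0.4682, -0.3053, 0.1122], [0.4956, -0.279, 0.1155]]
call rows 2 [-0.08, 0.78, -0.07, -0.0, 0.0, 0.0]
  -> [ 0.4548 -0.3085  0.19  ] [-180.     0.    11.6]
```

{"op": "step_arm", "data": {
  "steps": [
    [[-0.08,0.76,0,0,0,0],[-0.08,0.76,0,0,0,0],[-0.08,0.76,0,0,0,0],[-0.08,0.76,0,0,0,0]]
  ]
}}

```text
clock: 31.7
tool_pos: [0.455, -0.3048, 0.1832]
orientation: [-180.0, 0.0, 11.8]
force: [0.1, 0.9, -0.4]
opening: 0.0879
gripper_force: 0.0
```

{"op": "step_arm", "data": {
  "steps": [
    [[0,0,0.3,0,0,0],[0,0,0.6,0,0,0],[0,0,0.6,0,0,0],[0,0,0.6,0,0,0]]
  ]
}}

```text
clock: 32.1
tool_pos: [0.4549, -0.305, 0.1242]
orientation: [180.0, 0.0, 11.9]
force: [0.2, -0.4, 1.3]
opening: 0.0877
gripper_force: 0.0
```

```bash
python3 - <<'E'
from h import *
print(get_obs()['tool_pos'])
a=snapshot('top')[0];b=snapshot('scene')[0]
save('c10.png',np.hstack([cv2.resize(a[200:300,380:480],(400,400),interpolation=2),cv2.resize(b[130:230,170:270],(400,400),interpolation=2)]))
E
```

```text
[ 0.45491249 -0.30499278  0.12417072]
```

View pics/c10.png

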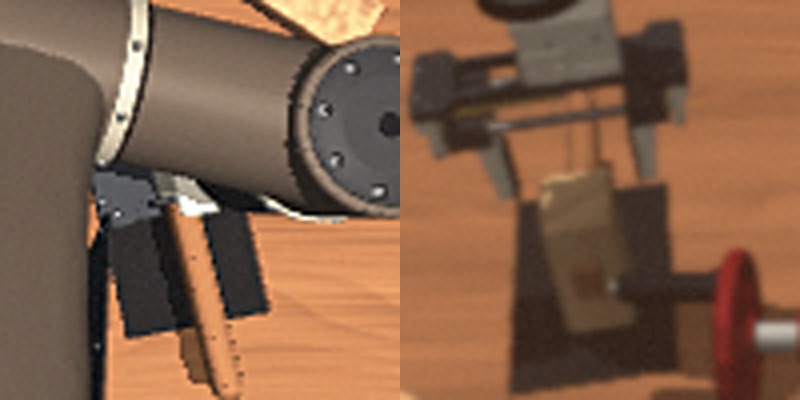

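{"op": "step_arm", "data": {
  "steps": [
    [[0,0.03,0.3,0,0,0],[0,0.03,0.52,0,0,0],[0,0.03,0.52,0,0,0],[0,0.03,0.52,0,0,0]]
  ]
}}

```text
clock: 32.6
tool_pos: [0.456, -0.3092, 0.0729]
orientation: [179.9, -0.0, 11.8]
force: [0.1, -0.3, 0.5]
opening: 0.088
gripper_force: 0.0
```

{"op": "step_arm", "data": {
  "steps": [
    [[0,0,0,0,0,0],[0,0,0,0,0,0],[0,0,0,0,0,0],[0,0,0,0,0,0],[0,0,0,0,0,0],[0,0,0,0,0,0]]
  ],
  "jaw": 255
}}

```text
clock: 33.2
tool_pos: [0.4559, -0.3095, 0.0722]
orientation: [179.9, -0.1, 11.8]
force: [1.1, -2.0, 4.1]
opening: 0.054
gripper_force: 29.9
```

{"op": "step_arm", "data": {
  "steps": [
    [[0,0,-0.2,0,0,0],[0,0,-0.5,0,0,0],[0,0,-0.9,0,0,0],[0,0,-0.9,0,0,0]]
  ]
}}

```text
clock: 33.6
tool_pos: [0.4575, -0.3099, 0.166]
orientation: [179.8, -0.3, 11.8]
force: [1.2, -0.9, -4.8]
opening: 0.0542
gripper_force: 29.9
```

```bash
python3 - <<'E'
from h import *
for y in(-114,-38,38,114): print(cw(-85,y,0))
plan([((*cw(-85,-114,0)[:2],.16),(180,0,11.8))],rnd=.01)
E
```

```text
[ 0.42785007 -0.08658221  0.        ]
[ 0.42997212 -0.01061185  0.        ]
[0.43209416 0.06535852 0.        ]
[0.43421621 0.14132889 0.        ]
call rows 2 [0.07, -1.0, 0.02, 0.0, -0.01, 0.0]
call rows 2 [0.08, -1.0, 0.03, 0.01, -0.0, 0.0]
call rows 1 [0.02, -0.25, 0.0, -0.0, -0.0, 0.0]
  -> [ 0.428  -0.0862  0.1603] [-179.9   -0.    11.8]
```

{"op": "step_arm", "data": {
  "steps": [
    [[0.06,-1,0.03,0,0,0],[0.06,-1,0.03,0,0,0],[0.06,-1,0.03,0,0,0]]
  ]
}}

```text
clock: 33.9
tool_pos: [0.4379, -0.2053, 0.1568]
orientation: [-179.8, 0.1, 11.9]
force: [0.9, -2.0, -5.4]
opening: 0.0539
gripper_force: 30.0
```

{"op": "step_arm", "data": {
  "steps": [
    [[0.06,-1,0.03,0,0,0],[0.06,-1,0.03,0,0,0],[0.06,-1,0.03,0,0,0]]
  ]
}}

```text
clock: 34.2
tool_pos: [0.4241, -0.1063, 0.1542]
orientation: [-179.9, 0.1, 12.1]
force: [1.1, -0.9, -4.2]
opening: 0.0536
gripper_force: 30.0
```

{"op": "step_arm", "data": {
  "steps": [
    [[0.02,-0.23,0,0,0,0],[0.02,-0.23,0.2,0,0,0],[0.02,-0.23,0.2,0,0,0],[0.02,-0.23,0.2,0,0,0]]
  ]
}}

```text
clock: 34.6
tool_pos: [0.4222, -0.0881, 0.1349]
orientation: [-180.0, 0.2, 11.8]
force: [-0.4, -0.0, -4.9]
opening: 0.0538
gripper_force: 30.0
```

{"op": "step_arm", "data": {
  "steps": [
    [[0,0,0.04,0,0,0],[0,0,0.08,0,0,0],[0,0,0.12,0,0,0],[0,0,0.16,0,0,0],[0,0,0.2,0,0,0],[0,0,0.24,0,0,0],[0,0,0.26,0,0,0],[0,0,0.28,0,0,0],[0,0,0.28,0,0,0]]
  ]
}}

```text
clock: 35.5
tool_pos: [0.4233, -0.0882, 0.1076]
orientation: [180.0, 0.0, 11.8]
force: [-1.1, -0.1, 0.8]
opening: 0.0537
gripper_force: 30.0
```

{"op": "step_arm", "data": {
  "steps": [
    [[0,0,0.01,0,0,0],[0,0,0.02,0,0,0],[0,0,0.03,0,0,0],[0,0,0.03,0,0,0]]
  ]
}}

```text
clock: 35.9
tool_pos: [0.4242, -0.088, 0.1054]
orientation: [180.0, -0.1, 11.8]
force: [-2.8, -0.6, 10.9]
opening: 0.0542
gripper_force: 30.0
```

{"op": "step_arm", "data": {
  "steps": [
    [[0,0,0.01,0,0,0],[0,0,0.02,0,0,0],[0,0,0.02,0,0,0]]
  ]
}}

```text
clock: 36.2
tool_pos: [0.4245, -0.088, 0.1053]
orientation: [179.9, -0.1, 11.9]
force: [-12.4, 2.7, 35.0]
opening: 0.0541
gripper_force: 30.0
```

{"op": "step_arm", "data": {
  "steps": [
    [[0,0,0.01,0,0,0],[0,0,0.02,0,0,0],[0,0,0.02,0,0,0]]
  ]
}}

```text
clock: 36.5
tool_pos: [0.4252, -0.0878, 0.1041]
orientation: [179.9, -0.2, 11.9]
force: [-14.8, 4.0, 44.1]
opening: 0.0533
gripper_force: 30.0
```

{"op": "step_arm", "data": {
  "steps": [
    [[0,0,-0.2,0,0,0],[0,0,-0.45,0,0,0],[0.08,-0.35,-0.45,0,0,0],[0.175,-0.74,-0.45,0,0,0],[0.175,-0.74,-0.45,0,0,0],[0.175,-0.74,-0.45,0,0,0],[0.175,-0.74,-0.4,0,0,0],[0.175,-0.74,-0.35,0,0,0],[0.175,-0.74,-0.3,0,0,0],[0.175,-0.74,-0.25,0,0,0],[0.175,-0.74,-0.2,0,0,0],[0.175,-0.74,-0.16,0,0,0],[0.175,-0.74,-0.12,0,0,0],[0.175,-0.74,-0.09,0,0,0],[0.175,-0.74,-0.06,0,0,0],[0.175,-0.74,-0.04,0,0,0],[0.175,-0.74,-0.02,0,0,0],[0.175,-0.74,-0.02,0,0,0]]
  ]
}}

```text
clock: 38.3
tool_pos: [0.4255, -0.0124, 0.1042]
orientation: [179.9, -0.0, 11.8]
force: [-12.7, -1.2, 27.4]
opening: 0.0539
gripper_force: 30.0
```

{"op": "step_arm", "data": {
  "steps": [
    [[0,0,-0.2,0,0,0],[0,0,-0.45,0,0,0],[0.08,-0.35,-0.45,0,0,0],[0.175,-0.74,-0.45,0,0,0],[0.175,-0.74,-0.45,0,0,0],[0.175,-0.74,-0.45,0,0,0],[0.175,-0.74,-0.4,0,0,0],[0.175,-0.74,-0.35,0,0,0],[0.175,-0.74,-0.3,0,0,0],[0.175,-0.74,-0.25,0,0,0],[0.175,-0.74,-0.2,0,0,0],[0.175,-0.74,-0.16,0,0,0],[0.175,-0.74,-0.12,0,0,0],[0.175,-0.74,-0.08,0,0,0],[0.175,-0.74,-0.04,0,0,0],[0.175,-0.74,-0.02,0,0,0],[0.175,-0.74,0,0,0,0],[0.175,-0.74,0,0,0,0]]
  ]
}}

```text
clock: 40.1
tool_pos: [0.4275, 0.0638, 0.1042]
orientation: [179.9, -0.0, 11.8]
force: [-11.6, -1.8, 24.6]
opening: 0.0537
gripper_force: 30.0
```

{"op": "step_arm", "data": {
  "steps": [
    [[0,0,-0.2,0,0,0],[0,0,-0.45,0,0,0],[0.08,-0.35,-0.45,0,0,0],[0.175,-0.75,-0.45,0,0,0],[0.175,-0.75,-0.45,0,0,0],[0.175,-0.75,-0.45,0,0,0],[0.175,-0.75,-0.4,0,0,0],[0.175,-0.75,-0.35,0,0,0],[0.175,-0.75,-0.3,0,0,0],[0.175,-0.75,-0.25,0,0,0],[0.175,-0.75,-0.2,0,0,0],[0.175,-0.75,-0.16,0,0,0],[0.175,-0.75,-0.12,0,0,0],[0.175,-0.75,-0.08,0,0,0],[0.175,-0.75,-0.04,0,0,0],[0.175,-0.75,-0.02,0,0,0],[0.175,-0.75,0,0,0,0],[0.175,-0.75,0,0,0,0]]
  ]
}}

```text
clock: 41.9
tool_pos: [0.4293, 0.1408, 0.1042]
orientation: [180.0, -0.0, 11.8]
force: [-10.5, -4.4, 23.9]
opening: 0.0538
gripper_force: 30.0
```

{"op": "step_arm", "data": {
  "steps": [
    [[0,0,-0.3,0,0,0],[0,0,-0.6,0,0,0],[-0.13,0.89,-0.6,0,0,0],[-0.13,0.89,-0.6,0,0,0],[-0.13,0.89,-0.6,0,0,0]]
  ]
}}

```text
clock: 42.4
tool_pos: [0.4336, 0.0483, 0.162]
orientation: [-180.0, 0.1, 11.6]
force: [0.3, 1.1, -4.9]
opening: 0.0539
gripper_force: 30.0
```

{"op": "step_arm", "data": {
  "steps": [
    [[-0.13,0.89,0,0,0,0],[-0.13,0.89,0,0,0,0],[-0.13,0.89,0,0,0,0]]
  ]
}}

```text
clock: 42.7
tool_pos: [0.4395, -0.0414, 0.1618]
orientation: [180.0, 0.1, 11.6]
force: [-0.7, 1.5, -5.2]
opening: 0.0538
gripper_force: 30.0
```

{"op": "step_arm", "data": {
  "steps": [
    [[-0.13,0.89,0,0,0,0],[-0.13,0.89,0,0,0,0],[-0.13,0.89,0,0,0,0]]
  ]
}}

```text
clock: 43.0
tool_pos: [0.4455, -0.1309, 0.1618]
orientation: [180.0, 0.0, 11.6]
force: [0.0, 0.7, -5.1]
opening: 0.0539
gripper_force: 30.0
```

{"op": "step_arm", "data": {
  "steps": [
    [[-0.13,0.89,0,0,0,0],[-0.13,0.89,0,0,0,0],[-0.13,0.89,0,0,0,0]]
  ]
}}

```text
clock: 43.3
tool_pos: [0.4515, -0.2206, 0.1618]
orientation: [180.0, 0.0, 11.6]
force: [0.3, 0.4, -5.4]
opening: 0.0537
gripper_force: 30.0
```

```bash
python3 - <<'E'
from h import *
o=get_obs();print(o['tool_pos'],o['opening'],o['gripper_force'])
for n in('top','scene'):
    im,dd=snapshot(n);P=cloud(n,dd);z=P[...,2]
    for c in((.425,-.088),(.428,-.012),(.429,.064),(.432,.140)):
        m=np.hypot(P[...,0]-c[0],P[...,1]-c[1])<.011; w=z[m]; print(n,c,m.sum(),np.nanpercentile(w,[5,50,95]).round(4) if m.sum() else '')
plan([((.456,-.3095,.1),(180,0,11.8))],rnd=.01)
E
```

```text
[ 0.45150481 -0.22063288  0.16175795] 0.05367717620615244 29.99441832304001
top (0.425, -0.088) 86 [0.5629 0.5743 0.5824]
top (0.428, -0.012) 96 [0.6039 0.6112 0.6181]
top (0.429, 0.064) 17 [0.0322 0.0347 0.0368]
top (0.432, 0.14) 33 [0.0322 0.0357 0.0408]
scene (0.425, -0.088) 21 [0.036  0.0378 0.0413]
scene (0.428, -0.012) 45 [0.0361 0.6049 0.6103]
scene (0.429, 0.064) 22 [0.0358 0.0374 0.0391]
scene (0.432, 0.14) 22 [0.0362 0.0379 0.0402]
call rows 3 [-0.13, 0.91, 0.62, -0.0, 0.0, -0.01]
  -> [ 0.4564 -0.3098  0.0996] [-180.     0.    11.9]
```

{"op": "step_arm", "data": {
  "steps": [
    [[-0.13,0.9,0,0,0,0],[-0.13,0.9,0,0,0,0],[-0.13,0.9,0.2,0,0,0],[-0.13,0.9,0.5,0,0,0],[-0.13,0.9,0.75,0,0,0],[-0.13,0.9,0.85,0,0,0],[-0.13,0.9,0.85,0,0,0]]
  ]
}}

```text
clock: 44.1
tool_pos: [0.4562, -0.3074, 0.0763]
orientation: [-179.9, 0.1, 11.9]
force: [0.1, 0.5, -4.6]
opening: 0.0537
gripper_force: 30.0
```

{"op": "step_arm", "data": {
  "steps": [
    [[0,0,0.02,0,0,0],[0,0,0.035,0,0,0],[0,0,0.05,0,0,0],[0,0,0.05,0,0,0]]
  ]
}}

```text
clock: 44.5
tool_pos: [0.4569, -0.3087, 0.0731]
orientation: [180.0, -0.1, 11.8]
force: [-0.4, 0.4, -4.6]
opening: 0.0538
gripper_force: 30.0
```

Still 1–2 mm above the mat; lower, release and retreat clear of everything.

{"op": "step_arm", "data": {
  "steps": [
    [[0,0,0.01,0,0,0],[0,0,0.02,0,0,0],[0,0,0.02,0,0,0],[0,0,0.02,0,0,0]]
  ]
}}

```text
clock: 44.9
tool_pos: [0.4568, -0.3089, 0.0713]
orientation: [180.0, -0.0, 11.8]
force: [-3.4, 1.1, 5.2]
opening: 0.0538
gripper_force: 30.0
```

{"op": "step_arm", "data": {
  "steps": [
    [[0,0,0,0,0,0],[0,0,0,0,0,0],[0,0,0,0,0,0],[0,0,0,0,0,0],[0,0,0,0,0,0],[0,0,-0.3,0,0,0],[0,0,-0.95,0,0,0],[0,0,-0.95,0,0,0]]
  ],
  "jaw": 0
}}

```text
clock: 45.7
tool_pos: [0.4588, -0.3098, 0.1703]
orientation: [179.8, -0.3, 11.8]
force: [0.4, -0.4, 0.7]
opening: 0.0875
gripper_force: 0.0
```

{"op": "step_arm", "data": {
  "steps": [
    [[0,0.5,-0.9,0,0,0],[0,1,-0.9,0,0,0],[0,1,-0.9,0,0,0],[0,1,-0.9,0,0,0]]
  ]
}}

```text
clock: 46.1
tool_pos: [0.4785, -0.4105, 0.2582]
orientation: [179.8, -0.2, 11.7]
force: [-0.4, 0.8, -0.2]
opening: 0.088
gripper_force: 0.0
```

{"op": "step_arm", "data": {
  "steps": [
    [[0,1,0,0,0,0],[0,1,0,0,0,0],[0,1,0,0,0,0],[0,1,0,0,0,0]]
  ]
}}

```text
clock: 46.5
tool_pos: [0.497, -0.5049, 0.2533]
orientation: [-179.9, 0.1, 11.7]
force: [0.1, 0.5, -0.0]
opening: 0.0878
gripper_force: 0.0
```

```bash
python3 - <<'E'
from h import *
im,dd=snapshot('top'); P=cloud('top',dd);z=P[...,2]
blocks(.045,.066,dd,(200,280,205,295)); blocks(.1,.125,dd,(395,455,215,300))
for c in((.425,-.088),(.428,-.012),(.429,.064),(.432,.140)):
    m=np.hypot(P[...,0]-c[0],P[...,1]-c[1])<.011; print(c,m.sum(),np.nanpercentile(z[m],[5,50,95]).round(4) if m.sum() else '')
m=(z>.09)&(z<.103); m[:196]=0;m[230:]=0;m[:,:300]=0;m[:,315:]=0
o=(R.from_euler('z',-YC,degrees=True).apply(P[m]-OC))*1000; print('jaw',np.percentile(o[:,0],[2,50,98]))
s=snapshot('scene')[0]
save('c11.png',np.vstack([cv2.resize(im[160:300,200:460],(557,300),interpolation=2),cv2.resize(s[140:250,190:430],(557,255),interpolation=2)]))
E
```

```text
blk 0.0551 [413.7 345.6] [89.  38.4] 11.5 (226, 238, 14, 27)
blk 0.0549 [427.9 277.8] [89.2 37.5] 12.3 (245, 234, 15, 27)
blk 0.1108 [ 454.3 -305.8] [69.2 54.9] 11.6 (415, 228, 19, 22)
(0.425, -0.088) 31 [0.0318 0.0353 0.0389]
(0.428, -0.012) 31 [0.0303 0.0349 0.0399]
(0.429, 0.064) 31 [0.0323 0.0354 0.0402]
(0.432, 0.14) 32 [0.0307 0.0348 0.0391]
jaw [30.83499043 45.02276263 61.97104355]
```

View pics/c11.png

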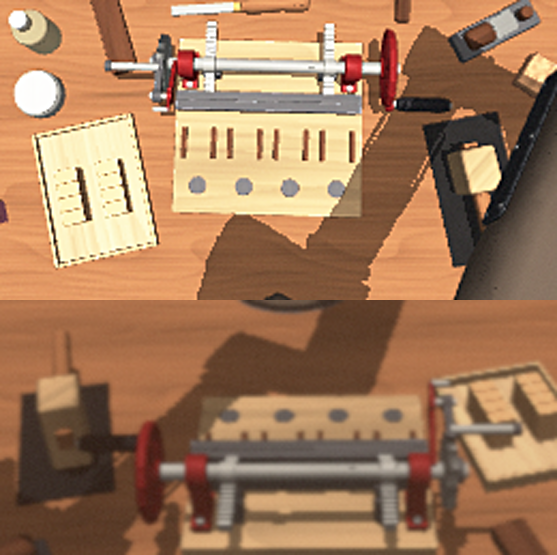

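```bash
python3 - <<'E'
from h import *
def edge(im):
    e=[]
    for u in (301,303,315,317,319):
        g=im[205:226,u].astype(float).mean(1); g=np.repeat(g,1)
        k=np.argmax(np.diff(g)); 
        d=np.diff(g); w=d[max(0,k-2):k+3].clip(0); v=205+.5+(np.arange(max(0,k-2),max(0,k-2)+len(w))*w).sum()/w.sum(); e.append((u,v))
    W=onz('top',e,.098); return np.median(R.from_euler('z',-YC,degrees=True).apply(W-OC)[:,0]*1000).round(2)
print(edge(np.load('top_i.npy')),edge(snapshot('top')[0]))
for n in('scene','top'):
    d0=np.load(n+'_d.npy'); d1=snapshot(n)[1]
    for d in(d0,d1):
        P=cloud(n,d); m=(P[...,1]>.215)&(P[...,1]<.26)&(P[...,2]>.12)&(P[...,2]<.22)&(P[...,0]>.5)&(P[...,0]<.66); W=P[m]; print(n,len(W),np.median(W,axis=0).round(4) if len(W) else '')
E
```

```text
2.7 26.43
scene 84 [0.6159 0.2379 0.1644]
scene 68 [0.6163 0.2377 0.1663]
top 53 [0.6079 0.2375 0.1625]
top 55 [0.6096 0.237  0.1649]
```

```bash
python3 - <<'E'
from h import *
for n in('scene','top'):
    for d,lab in((np.load(n+'_d.npy'),'start'),(snapshot(n)[1],'now')):
        P=cloud(n,d); m=(P[...,1]>-.255)&(P[...,1]<-.205)&(P[...,2]>.07)&(P[...,2]<.16)&(P[...,0]>.5)&(P[...,0]<.7); W=P[m]; print(n,lab,len(W),np.percentile(W,[5,50,95],axis=0).round(4)[:,[0,2]].tolist())
E
```

```text
scene start 169 [[0.6627, 0.1228], [0.6736, 0.1365], [0.6782, 0.1417]]
scene now 137 [[0.5533, 0.1035], [0.5652, 0.1147], [0.5701, 0.1197]]
top start 101 [[0.6527, 0.1288], [0.6604, 0.1369], [0.6705, 0.1416]]
top now 104 [[0.545, 0.1065], [0.5551, 0.1142], [0.5666, 0.1188]]
```

```bash
python3 -c "
from plant import *
print(close_job())"
```

```text
the job is handed in; nothing more can be done
None
```

The job is handed in, at about 47 s on the robot's clock: pawl thrown over, jaw wound fully open, pawl back in the teeth, both heel blocks (stations 2 and 4) flat in the tray, all four dogs flush by mallet, and the mallet back on its mat; no judged result came back.

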